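# Turn a model's lighting fully up at its slotted trimmer

## Robot

A 7-joint arm with a two-finger parallel gripper is mounted at the origin on the work surface. World frame = base frame: x ahead of the robot, y to its left, z up, the work surface at z = 0. Lengths are in m, angles in rad, forces in N, time in s.
With the tool pointing down it reaches from about 0.4 to 0.875 m from the base axis. Payload 6.5 kg.
Tool frame: the origin (TCP) lies where the fingers leave the gripper's body, on its centre line; the fingertips stand 73 mm ahead of it and the grasp point (between the pads) lies 54 mm ahead of it; y points along the fingers, x is the direction in which the jaws open and shut, and the axes are right-handed (so a half turn about y gives the same grasp; the last joint's range is limited). The gripper opens to 85 mm and grips with 20 to 120 N. Pads are 22 mm wide; open, the fingers measure 114 mm over their backs; the gripper's body (76 mm by 85 mm) begins 54 mm behind the grasp point. The pads swing forward as they close: fully open they stand 13 mm farther back than shut.
Start: joints at [1.28, 0.536, -0.004, 1.538, 0.003, 1.067, -0.071], TCP at [0.145, -0.634, 0.304] pointing down, gripper open.
Joint ranges: [-2.7, 2.7], [-0.37, 2.16], [-1.27, 1.26], [0.24, 2.4], [-1.31, 4.45], [0.19, 1.91], [-2.76, 2.76]. Speed limits (rad/s): [2.39, 2.39, 3.14, 3.14, 3.14, 3.14, 3.14].

## Interface

Orientations are given as a unit quaternion [w, x, y, z].
In Python, from station import arm gives the robot as it stands.
- The arm moves only by the tool move_arm, never from a script. Its argument "increments" is a list that holds one entry, the list of rows, each a list of 7 numbers: the closure in counts, from 0 (fully open) to 255 (shut), then the shift along the world's x, y, z normalised to -1 to 1, where 1 is 0.25 m, then the turn, a rotation vector about the world's x, y, z normalised to -1 to 1, where 1 is 90 degrees. In form: [[[grip, x, y, z, wx, wy, wz], ...]]. A call has 1 to 12 rows; each row shifts and turns the commanded pose from where the row before left it; what a row does not reach is not made up. A row lasts 1/12 s, in which the tool goes at most 41.7 mm and 7.16 degrees, less where a joint would pass 70% of its speed; a pose out of reach is approached as far as the arm can. A call with a number of a shift or a turn outside -1 to 1 is refused whole. A call with a gripper value outside its range is refused whole. The fingers move at their own pace and stop on an object; "squeeze" is the grip in N (left out, the last holds). Time passes only in rows, so rows that do not move let the fingers close. It gives the time, the measured TCP pose, the force and the opening at its end, in the units of the state.
- arm.state(): the state, without advancing time (a new reading comes with each control period).
- arm.camera(name): name is "side" or "top"; returns a dict with "image" (400x640x3 uint8, red, green, blue), "fx", "fy", "cx", "cy" (pixels), "rvec" (rotation vector, rad) and "tvec" (3), from world to camera coordinates, as OpenCV has them. Camera axes: x right, y down, z forward; pixel columns grow to the right and rows downward; lengths in m; the calibration is good to about 2 mm. A picture is of the moment at which its call begins. There is no depth.
- arm.hand_in(): hands the job in, once; it reports no verdict.
The state is a dict: "time_s": time; "joints": joint angles; "qvel": joint speeds; "effort": joint torques, N m; "position": TCP position; "tool_rot": TCP orientation; "force": force on the tool from outside, world axes, zero at the start; "ft_torque": the same for the moment, N m; "width": finger opening in m.
Only numpy, scipy, OpenCV 4.12 (cv2) and the standard library are available. Lean on these libraries where they do the work, as an engineer would, in place of code of your own. Each camera call takes 0.05 s, during which the arm holds its last target.

## Task

Turn the cardboard model's lighting fully up: take the plastic tuning tool out of its wooden stand, seat its blade in the slotted trimmer inside the collar of the dimmer box, and turn it clockwise (seen from above) until the pointer rests at its end stop. Press and turn gently - do not press the trimmer hard or keep twisting against the stop - and turn it only with the tool. Then put the tool back upright, fully down in its stand, and leave the glue bottle, tape roll and acrylic tile alone.

Things in the scene. Friction and masses are not known exactly. Their poses are not given: they have to be found in the camera images.
- dimmer: Dimmer box, fixed to the table: plain white plastic, 96 x 96 mm, 45 mm high, origin at the centre of its underside, z up. At the centre of its top are an aluminium guide collar with the slotted trimmer in it and a pointer round it. Two small steel pins mark the ends of the pointer's travel; the one on its +x side is full brightness.
- collar (a point): Centre of the collar's mouth, on the trimmer's vertical axis, level with the rim: 59 mm above the table, 14 mm above the box top. The collar is an upright aluminium tube, about 27 mm wide at the rim; its bore is 18 mm wide, flared to about 21 mm at the rim. The brass rotor is inside it.
- face (a point): Centre of the brass rotor's top face as it stands unpressed, on the same axis, 4 mm below the rim. One straight slot runs right across it, 3.2 mm wide and 6 mm deep: with the blade on the slot's floor the tool's tip is 10 mm below the rim (more as the rotor sinks). This frame does not turn with the slot and does not sink.
- rotor (a joint): How far the sprung rotor is pressed down, m: 0 when free; it begins to sink at about 3 N, then 1.5 N per mm. Pressed 4.5 mm down (about 10 N) the trimmer is damaged; 0.5 to 2 mm (4 to 6 N) is right for finding and keeping the slot.
- trimmer (a joint): Angle of the pointer (black tongue on a black ring, tip 37 mm from the axis), rad: 0 points to the box's +y; grows clockwise seen from above; end stop at 1.6, about the box's +x. Starts at 0.4 to 0.9, stays where left; turning takes about 0.05 N m. The slot lies roughly along the pointer, up to 0.6 rad to either side, differently each start and not measured: find it by eye or feel.
- stem (a joint): Springy twist between the slotted rotor and the pointer, rad: 0 when free, positive when the rotor is forced clockwise; 0.5 N m per rad, so about 0.1 while the pointer is being turned. It grows further once the pointer is against its stop; beyond 0.5 (0.25 N m) the trimmer is damaged.
- stand: Wooden tool stand, fixed: block 80 x 80 mm, 45 mm high, origin at the centre of its underside, z up, with a 22 mm round hole through its centre from the top.
- tool: Plastic tuning tool, about 45 g, 118 mm long, at the start upright in the stand, blade down, tip 9 mm above the table. Origin at the tip (centre of the blade's lower edge), z toward the handle. From the tip: flat blade 15 mm wide (x), 2.4 mm thick (y), 14 mm long; round shank 13 mm wide to 36 mm; round flange 32 mm wide, 36 to 40 mm, which rests on the stand's top; then the handle.
- handle (a point): Middle of the part of the tool's handle to grip, on its axis, 87 mm from the tip. The handle is black, square, 20 x 20 mm, faces along the tool's x and y, from 40 to 118 mm from the tip.
- glue: Bystander: white glue bottle, 36 mm wide, 85 mm high, origin at the centre of its underside.
- tape: Bystander: roll of clear tape lying flat, 68 mm wide, 20 mm high, origin at the centre of its underside.
- tile: Bystander: clear acrylic tile lying flat, 70 x 70 x 9 mm, origin at the centre of its underside.
Mind the look-alikes: they are no part of the job. Of the things that look like the stand, take the one that is farthest from the robot's base at the start.

How it is judged:
By the outcome, as a careful person would: the job done as asked, in the order asked, and still so for the second after the job is handed in, with the robot touching nothing.
It also fails if it takes over 72 s, if anything falls off the work surface, if the arm or the gripper's body presses on something with over 40 N, if the wrist force passes 120 N, or if a joint passes its speed limit or range.

## Working session

There is one attempt and no reset: what is moved stays moved. The work goes in short steps, Python scripts to look and compute and a tool call to move; the robot and the scene stay as the last step left them, time stands still between calls to the robot, and variables do not carry over. Pictures are saved under pics/ and viewed, and the job is handed in when it is done.

Besides the shell and the picture viewer there is one more tool, called after "Emit:" by a JSON object that holds its "method" and its "body", one argument or row to a line. move_arm: Moves the arm, as the interface text tells. Its arguments: {"type":"object","properties":{"increments":{"type":"array","items":{"type":"array","items":{"type":"array","items":{"type":"number"}}}},"squeeze":{"type":"number"}},"required":["increments"]}

```bash
ls; mkdir -p pics; cat > h.py <<'E'
import numpy as np,cv2
from station import arm
def cam(n,f=None):
    c=arm.camera(n)
    if f: cv2.imwrite('pics/'+f,c['image'][:,:,::-1])
    return c
def KRt(c):
    K=np.array([[c['fx'],0,c['cx']],[0,c['fy'],c['cy']],[0,0,1]]);R=cv2.Rodrigues(np.array(c['rvec'],float))[0];return K,R,np.array(c['tvec'],float)
def ray(c,u,v):
    K,R,t=KRt(c);d=R.T@np.linalg.inv(K)@np.array([u,v,1.]);return -R.T@t,d
def onz(c,u,v,z):
    o,d=ray(c,u,v);return o+d*(z-o[2])/d[2]
def proj(c,p):
    K,R,t=KRt(c);q=K@(R@np.array(p,float)+t);return q[:2]/q[2]
def crop(im,x0,x1,y0,y1,s,f):
    cv2.imwrite('pics/'+f,cv2.resize(im[y0:y1,x0:x1,::-1],None,fx=s,fy=s,interpolation=cv2.INTER_CUBIC))
E
python3 - <<'E'
from h import *
import pickle
d={n:cam(n,n+'0.png') for n in('top','side')}
pickle.dump(d,open('c0.pkl','wb'))
for c in d.values():
    K,R,t=KRt(c);print(-R.T@t,R,c['fx'])
print(arm.state())
E
```

```text
pics
[0.37465414 0.07855454 1.32819464] [[ 0.01619104 -0.99970542 -0.01808125]
 [-0.99749428 -0.01490438 -0.06915939]
 [ 0.06886952  0.01915571 -0.99744175]] 504.3277818469669
[ 0.40581323 -0.68447658  1.02167677] [[ 0.9941375  -0.10794393 -0.00622408]
 [-0.08641218 -0.75859809 -0.64580328]
 [ 0.06498897  0.64255509 -0.76347848]] 519.5800744449219
{'time_s': 0.1, 'joints': array([ 1.2797827 ,  0.53710859, -0.0044537 ,  1.53877598,  0.00256478,
        1.06733859, -0.07121477]), 'qvel': array([-0.00081278, -0.00167881,  0.00085465, -0.00259532, -0.00188938,
        0.00099012, -0.00065058]), 'effort': array([ 2.01194904e-03, -5.84572864e+01,  1.05138782e+00, -2.59779561e+01,
        1.25497975e-02,  4.64614874e-03,  1.40270959e-05]), 'position': array([ 0.14480632, -0.63318327,  0.30308804]), 'tool_rot': array([ 0.55327624, -0.55260596,  0.44121128, -0.44027794]), 'force': array([-0.82191512, -0.24170274, -0.68511246]), 'ft_torque': array([-0.03848886,  0.0454343 , -0.00725222]), 'width': 0.08524754242878471}
```

View pics/top0.png

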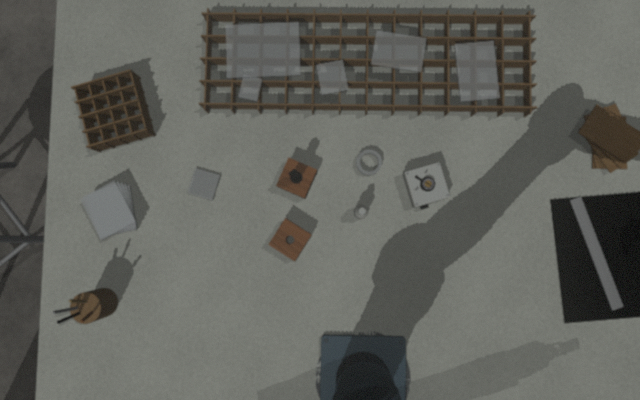

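View pics/side0.png

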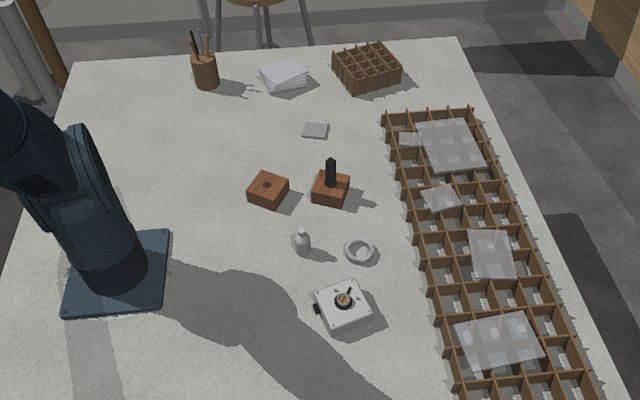

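```bash
python3 - <<'E'
from h import *
import pickle
d=pickle.load(open('c0.pkl','rb'));t=d['top']['image'];s=d['side']['image']
crop(t,260,460,130,270,4,'t1.png')
crop(t,395,460,150,215,9,'t2.png')
crop(s,295,395,265,345,8,'s2.png')
crop(s,235,395,145,275,5,'s1.png')
E
```

```text
(no output)
```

View pics/t1.png

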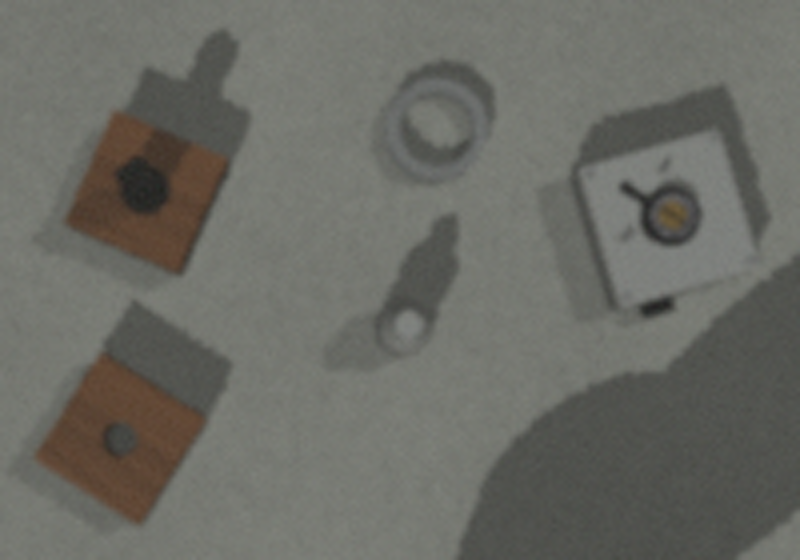

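View pics/t2.png

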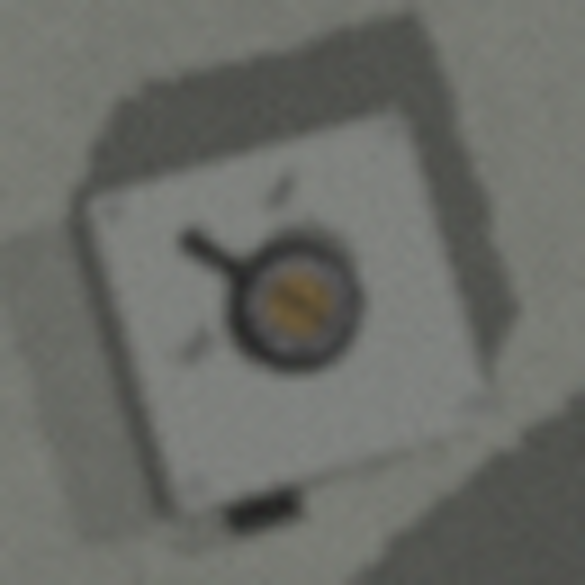

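View pics/s2.png

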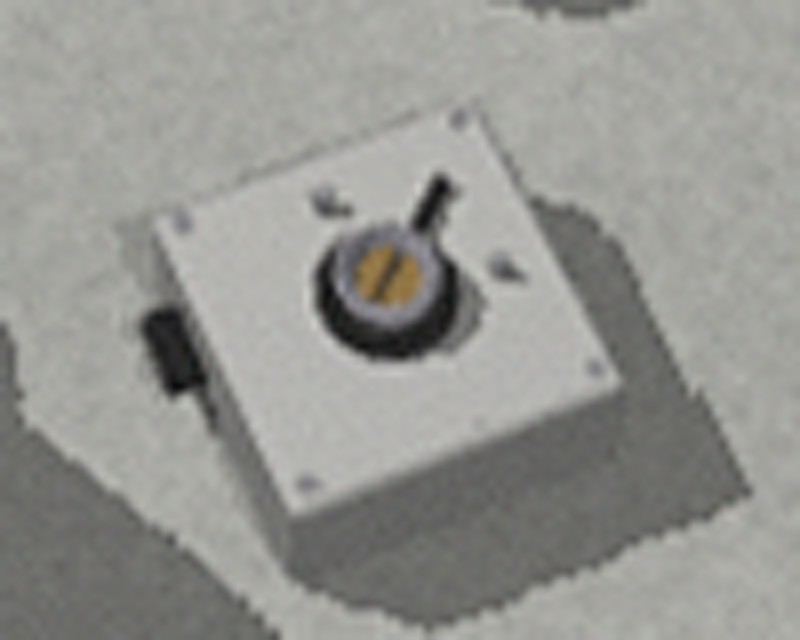

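View pics/s1.png

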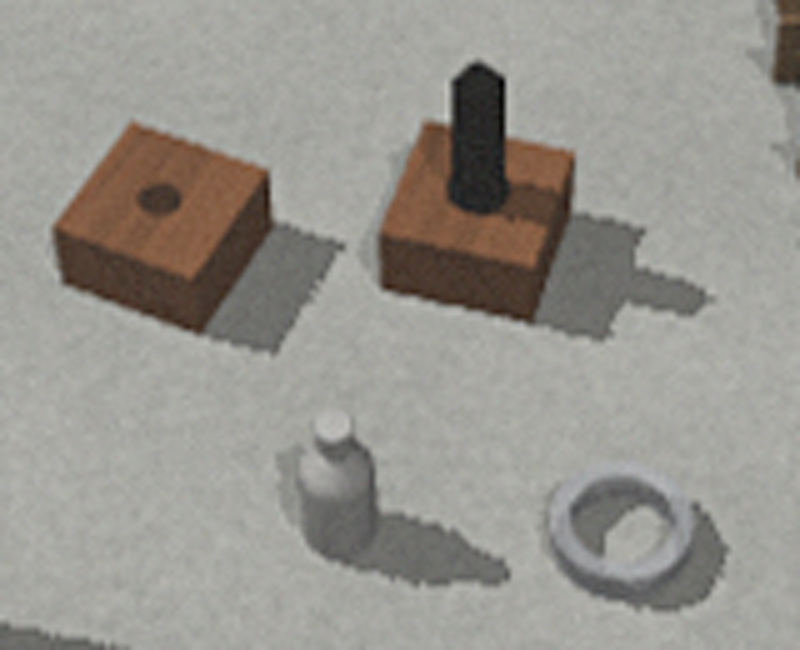

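```bash
python3 - <<'E'
from h import *
import pickle
d=pickle.load(open('c0.pkl','rb'));T=d['top'];S=d['side']
def big(c,x0,x1,y0,y1,s=8):
    return cv2.resize(c['image'][y0:y1,x0:x1],None,fx=s,fy=s,interpolation=cv2.INTER_CUBIC).astype(int)
def px(p,x0,y0,s=8): return np.array([(p[0]+.5)/s-.5+x0,(p[1]+.5)/s-.5+y0])
def comps(m,mn):
    n,l,st,ce=cv2.connectedComponentsWithStats(m.astype(np.uint8));return [(l==i,st[i],ce[i]) for i in range(1,n) if st[i][4]>mn]
for nm,c in d.items():
    hsv=cv2.cvtColor(c['image'],cv2.COLOR_RGB2HSV)
    # wood tops
    w=(hsv[:,:,1]>85)&(hsv[:,:,0]<14)
    for m,st,ce in comps(w,150):
        if st[4]<3000 and st[0]<360: print(nm,'wood',st,ce,onz(c,*ce,.045)[:2], cv2.minAreaRect(np.argwhere(m)[:,::-1].astype(np.float32)))
    x0,x1,y0,y1=(395,460,150,215) if nm=='top' else (310,375,270,335)
    b=big(c,x0,x1,y0,y1)
    sat=b[:,:,0]-b[:,:,2]
    br=sat>(25)
    for m,st,ce in comps(br,300):
        h=cv2.convexHull(np.argwhere(m)[:,::-1].astype(np.int32));M=cv2.moments(h);cc=(M['m10']/M['m00'],M['m01']/M['m00'])
        p=px(cc,x0,y0);w3=onz(c,*p,.055);print(nm,'brass',st,p,w3,'r',np.hypot(*w3[:2]))
        # slot: dark pixels in hull, eroded
        hm=np.zeros(br.shape,np.uint8);cv2.fillPoly(hm,[h],1);hm=cv2.erode(hm,np.ones((9,9)))
        g=b.sum(2);v=g[hm>0];th=np.percentile(v,22);sl=(g<th)&(hm>0)
        q=max(comps(sl,50),key=lambda z:z[1][4])[0]
        pts=np.array([onz(c,*px((x,y),x0,y0),.055)[:2] for y,x in np.argwhere(q)])
        ev,V=np.linalg.eigh(np.cov(pts.T));dr=V[:,1];print(' slot yaw',np.degrees(np.arctan2(dr[1],dr[0])),np.sqrt(ev)*1e3,pts.mean(0))
E
```

```text
top wood [277 159  40  39 632] [296.71835443 177.87974684] [0.50932303 0.17682619] ((296.29315185546875, 177.48277282714844), (30.857013702392578, 30.331789016723633), 23.198591232299805)
top wood [270 219  41  41 749] [289.85046729 239.20160214] [0.35262989 0.19113828] ((289.7019958496094, 239.18019104003906), (30.304105758666992, 30.70459747314453), 32.2756462097168)
top brass [ 239  244   54   54 2068] [427.73929826 183.34252139] [ 0.49913887 -0.15556257  0.055     ] r 0.5228186377718141
 slot yaw 61.87360057688154 [0.89853179 2.31091668] [ 0.5002468  -0.15428114]
side wood [ 246  170   43   41 1017] [266.76794494 189.00688299] [0.35270911 0.17590172] ((267.10272216796875, 189.72604370117188), (39.325828552246094, 34.52714157104492), 20.556045532226562)
side wood [311 170  39  39 822] [329.6216545  189.52189781] [0.5081545  0.15646366] ((329.4853515625, 188.56829833984375), (35.131046295166016, 34.15324401855469), 12.094757080078125)
side brass [ 235  204   68   63 3059] [343.06039861 299.07818821] [ 0.49974388 -0.15577091  0.055     ] r 0.5234582313004343
 slot yaw 58.431458337080926 [0.81648646 4.01129426] [ 0.49965779 -0.15566608]
```

```bash
python3 - <<'E'
from h import *
import pickle
d=pickle.load(open('c0.pkl','rb'));T=d['top'];S=d['side']
ax=np.array([.4994,-.1557])
for nm,pts in dict(top=[(416.0,176.6),(426.6,171.1),(416.7,188.3)],side=None).items():
    if pts:
        for p,z in zip(pts,(.05,.05,.05)):
            w=onz(T,*p,z)[:2]-ax;print(nm,w,np.hypot(*w),np.degrees(np.arctan2(w[1],w[0])))
for p in [(437,180),(325,203),(505,268)]:
    q=(p[0]/8+295,p[1]/8+265);w=onz(S,*q,.049)[:2]-ax;print('side',w,np.hypot(*w),np.degrees(np.arctan2(w[1],w[0])))
# box corners top
cs=[(90,200),(400,110),(490,390),(185,510)]
C=np.array([onz(T,p[0]/9+395,p[1]/9+150,.045)[:2] for p in cs]);print(C,C.mean(0),[np.degrees(np.arctan2(*(C[(i+1)%4]-C[i])[::-1])) for i in range(4)],[np.linalg.norm(C[(i+1)%4]-C[i]) for i in range(4)])
cs=[(152,222),(472,102),(620,385),(292,515)]
C=np.array([onz(S,p[0]/8+295,p[1]/8+265,.045)[:2] for p in cs]);print(C,C.mean(0),[np.degrees(np.arctan2(*(C[(i+1)%4]-C[i])[::-1])) for i in range(4)],[np.linalg.norm(C[(i+1)%4]-C[i]) for i in range(4)])
# stand corners
cs=[(113,111),(230,157),(182,274),(66,222)]
C=np.array([onz(T,p[0]/4+260,p[1]/4+130,.045)[:2] for p in cs]);print('stand top',C,C.mean(0),[np.degrees(np.arctan2(*(C[(i+1)%4]-C[i])[::-1])) for i in range(4)],[np.linalg.norm(C[(i+1)%4]-C[i]) for i in range(4)])
cs=[(424,121),(574,153),(534,267),(382,232)]
C=np.array([onz(S,p[0]/5+235,p[1]/5+145,.045)[:2] for p in cs]);print('stand side',C,C.mean(0),[np.degrees(np.arctan2(*(C[(i+1)%4]-C[i])[::-1])) for i in range(4)],[np.linalg.norm(C[(i+1)%4]-C[i]) for i in range(4)])
crop(T['image'],282,312,158,188,20,'t3.png')
crop(S['image'],310,350,150,195,13,'s3.png')
for p in [(437,180)]: pass
E
```

```text
top [0.01699344 0.02895982] 0.033577497978808914 59.59585859528142
top [0.03142024 0.00216993] 0.031495076895504244 3.9506645847775332
top [-0.01279857  0.02707811] 0.029950416852006192 115.29793596201485
side [0.01852422 0.02911171] 0.03450563370570982 57.53078823869769
side [-0.0120123   0.02553178] 0.02821643571873663 115.19623323635295
side [0.03254288 0.00103779] 0.032559425103284724 1.8265476192859018
[[ 0.52777945 -0.09951858]
 [ 0.55468341 -0.18705102]
 [ 0.47542159 -0.21240069]
 [ 0.44019811 -0.12670822]] [ 0.49952064 -0.15641963] [np.float64(-72.91467529167463), np.float64(-162.26458123599002), np.float64(112.34488395966318), np.float64(17.24696587007486)] [np.float64(0.09157374651841874), np.float64(0.0832168312902055), np.float64(0.09264929956429557), np.float64(0.0917047932593105)]
[[ 0.4413058  -0.12845188]
 [ 0.53123064 -0.10144632]
 [ 0.55682509 -0.18934612]
 [ 0.46834522 -0.21582573]] [ 0.49942669 -0.15876751] [np.float64(16.71567398663671), np.float64(-73.76562459327798), np.float64(-163.33899102703757), np.float64(107.19562816612196)] [np.float64(0.0938923714277592
[... 197 characters left out ...]
37 0.22823056]] [0.50975027 0.17629747] [np.float64(-110.74829890516384), np.float64(158.76928454385938), np.float64(66.72623390689891), np.float64(-21.668654337409794)] [np.float64(0.08089582112831116), np.float64(0.08101697178985812), np.float64(0.08153662322507471), np.float64(0.0774313049360528)]
stand side [[0.49109556 0.22810616]
 [0.56464207 0.19723116]
 [0.53446314 0.12446626]
 [0.46252367 0.15546016]] [0.51318111 0.17631593] [np.float64(-22.772779150783453), np.float64(-112.52601744014765), np.float64(156.69202584169622), np.float64(68.53013547881348)] [np.float64(0.07976437306433574), np.float64(0.07877498536180369), np.float64(0.07833205199342871), np.float64(0.07806275519950925)]
```

View pics/t3.png

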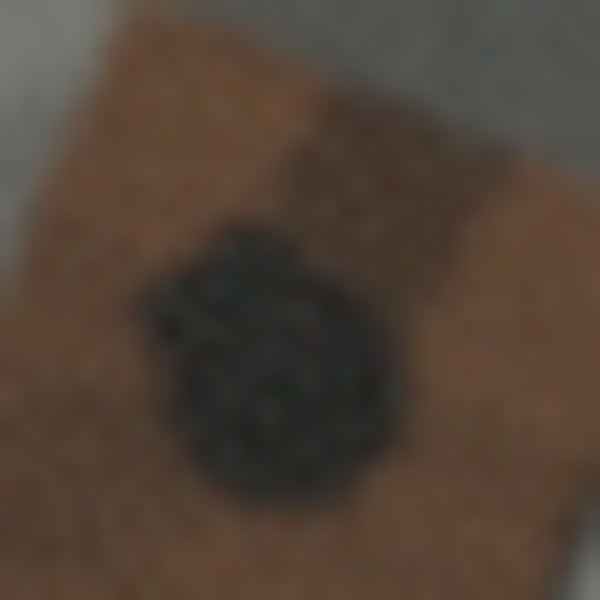

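View pics/s3.png

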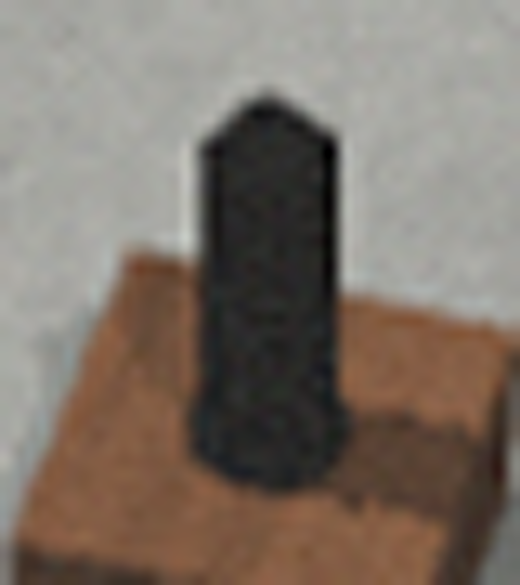

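```bash
cat >> h.py <<'E'
from scipy.spatial.transform import Rotation as Ro
def st():
    s=arm.state();R=Ro.from_quat(np.array(s['tool_rot'])[[1,2,3,0]]).as_matrix()
    g=s['position']+R[:,1]*.054
    print('t',round(s['time_s'],2),'pos',s['position'].round(4),'grasp',g.round(4),'down',R[:,1].round(4),'jawyaw',round(np.degrees(np.arctan2(R[1,0],R[0,0])),2),'F',s['force'].round(2),'M',s['ft_torque'].round(3),'w',round(s['width'],4),'q',s['joints'].round(3))
    return s,R
E
python3 - <<'E'
from h import *
import pickle
d=pickle.load(open('c0.pkl','rb'));T=d['top'];S=d['side']
print(np.array([onz(T,p[0]/20+282,p[1]/20+158,.127)[:2] for p in [(145,300),(245,225),(300,245)]]))
C=np.array([onz(S,p[0]/13+310,p[1]/13+150,.127)[:2] for p in [(203,145),(268,90),(338,138)]]);print(C,(C[0]+C[2])/2)
for i,j in((0,1),(1,2),(0,2)):
    e=C[j]-C[i];print(np.degrees(np.arctan2(e[1],e[0])),np.hypot(*e))
# flange centre
print(onz(T,290/20+282,370/20+158,.049),onz(S,268/13+310,415/13+150,.049))
for z in(.049,.127): print(proj(T,[.5115,.1763,z]),proj(S,[.5115,.1763,z]))
st()
E
```

```text
[[0.51222166 0.18871628]
 [0.52143777 0.1768938 ]
 [0.51911685 0.17023969]]
[[0.50049656 0.17610617]
 [0.51403547 0.18879208]
 [0.52537984 0.17505305]] [0.5129382  0.17557961]
43.13704469672569 0.018553555110455613
-50.453391061745535 0.01781729052798564
-2.423452372596421 0.024905552773215208
[0.51243382 0.17714895 0.049     ] [0.51315016 0.17780198 0.049     ]
[296.82480036 176.86867108] [330.03215104 182.42288076]
[294.41265154 173.3718186 ] [330.17712946 160.71845902]
t 0.1 pos [ 0.1448 -0.6332  0.3031] grasp [ 0.1448 -0.6331  0.2491] down [-4.0e-04  1.6e-03 -1.0e+00] jawyaw -77.12 F [-0.82 -0.24 -0.69] M [-0.038  0.045 -0.007] w 0.0852 q [ 1.28   0.537 -0.004  1.539  0.003  1.067 -0.071]
```

Emit:
{"method": "move_arm", "body": {
  "increments": [
    [[0,0.08,0.13,0,0,0,0.07],[0,0.08,0.13,0,0,0,0.07],[0,0.08,0.13,0,0,0,0.07],[0,0.08,0.13,0,0,0,0.07],[0,0.08,0.13,0,0,0,0.07],[0,0.08,0.13,0,0,0,0.07],[0,0.08,0.13,0,0,0,0.07],[0,0.08,0.13,0,0,0,0.07],[0,0.08,0.13,0,0,0,0.07],[0,0.08,0.13,0,0,0,0.07],[0,0.08,0.13,0,0,0,0.07],[0,0.08,0.13,0,0,0,0.07]]
  ],
  "squeeze": 30
}}

```text
time_s: 1.1
position: [0.3852, -0.2419, 0.3038]
tool_rot: [-0.707, 0.707, -0.008, 0.007]
force: [0.6, 0.3, -0.2]
width: 0.0857
```

```bash
python3 -c "
from h import *
st()"
```

```text
t 1.1 pos [ 0.3852 -0.2419  0.3038] grasp [ 0.3852 -0.2419  0.2498] down [-3.e-04 -2.e-04 -1.e+00] jawyaw -1.22 F [ 0.58  0.3  -0.21] M [-0.008 -0.122  0.029] w 0.0857 q [ 0.873  0.238 -0.469  2.011  0.135  0.922  0.312]
```

Emit:
{"method": "move_arm", "body": {
  "increments": [
    [[0,0.042,0.139,0,0,0,0.04],[0,0.042,0.139,0,0,0,0.04],[0,0.042,0.139,0,0,0,0.04],[0,0.042,0.139,0,0,0,0.04],[0,0.042,0.139,0,0,0,0.04],[0,0.042,0.139,0,0,0,0.04],[0,0.042,0.139,0,0,0,0.04],[0,0.042,0.139,0,0,0,0.04],[0,0.042,0.139,0,0,0,0.04],[0,0.042,0.139,0,0,0,0.04],[0,0.042,0.139,0,0,0,0.04],[0,0.042,0.139,0,0,0,0.04]]
  ]
}}

```text
time_s: 2.1
position: [0.511, 0.1748, 0.3036]
tool_rot: [-0.66, 0.661, 0.252, -0.253]
force: [1.0, -0.5, -0.1]
width: 0.0855
```

```bash
python3 -c "
from h import *
st()
cam('side','s4.png');cam('top','t4.png')
st()"
```

```text
t 2.1 pos [0.511  0.1748 0.3036] grasp [0.511  0.1748 0.2496] down [-5.e-04 -5.e-04 -1.e+00] jawyaw 41.84 F [ 0.96 -0.53 -0.15] M [-0.029 -0.068  0.016] w 0.0855 q [ 0.175  0.457 -0.763  1.798  0.363  1.033  0.004]
t 2.2 pos [0.5107 0.18   0.3042] grasp [0.5108 0.1803 0.2502] down [ 5.0e-04  5.3e-03 -1.0e+00] jawyaw 42.23 F [-0.28  1.15 -0.44] M [ 0.06  -0.007 -0.036] w 0.0853 q [ 0.171  0.458 -0.767  1.795  0.361  1.032  0.004]
```

View pics/s4.png

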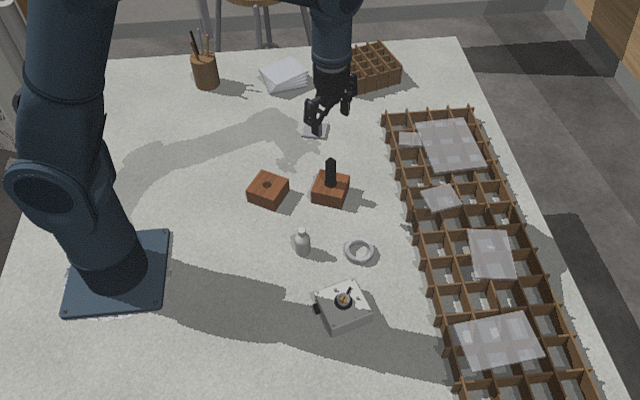

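Emit:
{"method": "move_arm", "body": {
  "increments": [
    [[0,0,0,-0.05,0,0,0],[0,0,0,-0.05,0,0,0],[0,0,0,-0.05,0,0,0],[0,0,0,-0.05,0,0,0],[0,0,0,0,0,0,0],[0,0,0,0,0,0,0],[0,0,0,0,0,0,0]]
  ]
}}

```text
time_s: 2.78
position: [0.511, 0.1731, 0.254]
tool_rot: [-0.661, 0.661, 0.251, -0.251]
force: [-0.0, 0.2, -0.6]
width: 0.0855
```

```bash
python3 -c "
from h import *
st()
c=cam('side');crop(c['image'],280,380,90,210,5,'s5.png');c=cam('top');crop(c['image'],250,350,130,230,6,'t5.png')
st()"
```

```text
t 2.78 pos [0.511  0.1731 0.254 ] grasp [0.511  0.1731 0.2   ] down [ 1.e-04  0.e+00 -1.e+00] jawyaw 41.65 F [-0.04  0.19 -0.65] M [-0.004  0.004 -0.002] w 0.0855 q [ 0.147  0.517 -0.728  1.845  0.42   0.939 -0.043]
t 2.88 pos [0.5113 0.1734 0.2545] grasp [0.5113 0.1734 0.2005] down [ 1.2e-03  4.0e-04 -1.0e+00] jawyaw 41.66 F [ 0.38  0.72 -0.13] M [ 0.016  0.021 -0.031] w 0.0855 q [ 0.147  0.516 -0.728  1.845  0.42   0.939 -0.043]
```

View pics/s5.png

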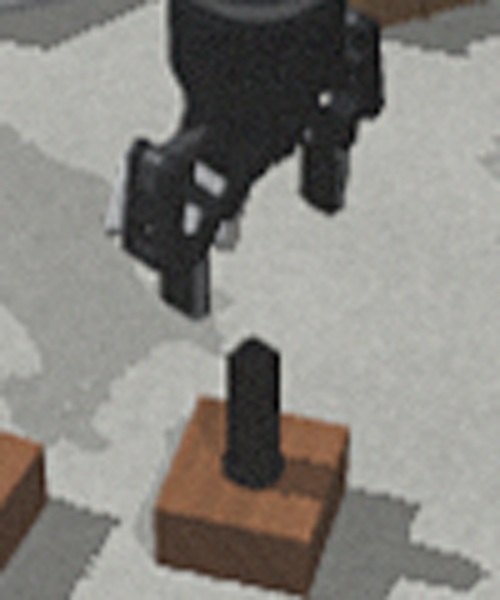

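View pics/t5.png

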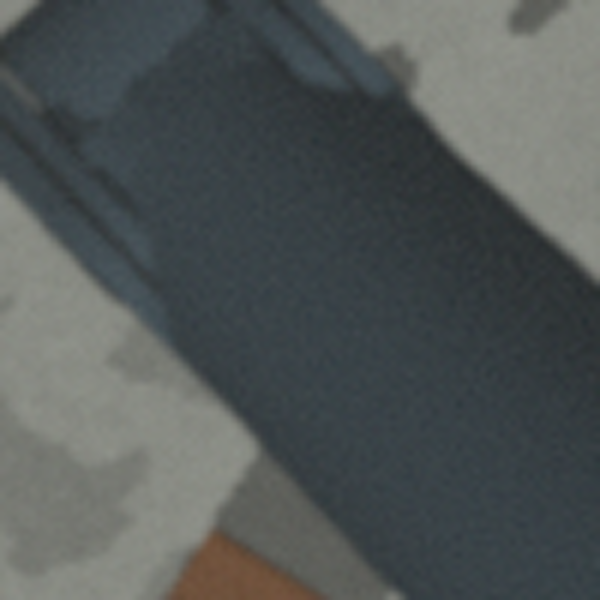

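Emit:
{"method": "move_arm", "body": {
  "increments": [
    [[0,0.006,0.012,0,0,0,0.01],[0,0,0,-0.052,0,0,0],[0,0,0,-0.052,0,0,0],[0,0,0,-0.052,0,0,0],[0,0,0,-0.052,0,0,0],[0,0,0,-0.052,0,0,0],[0,0,0,-0.052,0,0,0],[0,0,0,-0.052,0,0,0],[0,0,0,-0.052,0,0,0],[0,0,0,0,0,0,0],[0,0,0,0,0,0,0],[0,0,0,0,0,0,0]]
  ]
}}

```text
time_s: 3.88
position: [0.5126, 0.1767, 0.1502]
tool_rot: [0.659, -0.659, -0.257, 0.257]
force: [-0.2, 0.3, 0.5]
width: 0.0854
```

```bash
python3 -c "
from h import *
st()
c=cam('side');crop(c['image'],280,380,90,210,5,'s6.png')"
```

```text
t 3.88 pos [0.5126 0.1767 0.1502] grasp [0.5127 0.1767 0.0962] down [ 6.e-04  4.e-04 -1.e+00] jawyaw 42.59 F [-0.18  0.32  0.46] M [-0.048  0.003 -0.037] w 0.0854 q [ 0.062  0.667 -0.63   1.899  0.56   0.756 -0.143]
```

View pics/s6.png

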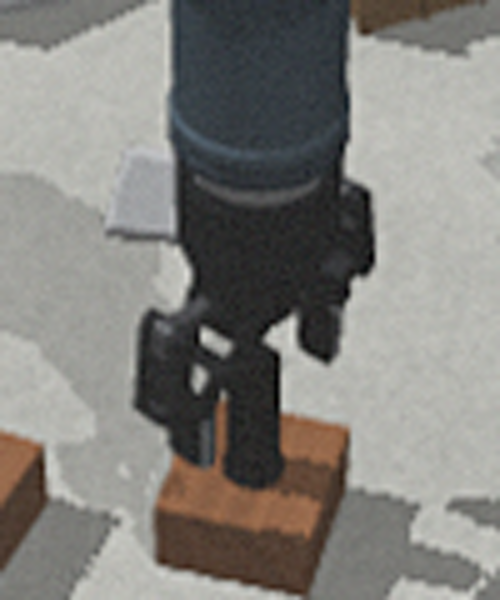

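Straddled. Close gradually.

Emit:
{"method": "move_arm", "body": {
  "increments": [
    [[120,0,0,0,0,0,0],[160,0,0,0,0,0,0],[180,0,0,0,0,0,0],[200,0,0,0,0,0,0],[230,0,0,0,0,0,0],[255,0,0,0,0,0,0],[255,0,0,0,0,0,0],[255,0,0,0,0,0,0],[255,0,0,0,0,0,0],[255,0,0,0,0,0,0]]
  ],
  "squeeze": 40
}}

```text
time_s: 4.77
position: [0.5126, 0.1764, 0.1501]
tool_rot: [-0.659, 0.659, 0.257, -0.257]
force: [0.6, -1.3, 4.0]
width: 0.0195
```

```bash
python3 -c "
from h import *
st()"
```

```text
t 4.77 pos [0.5126 0.1764 0.1501] grasp [0.5126 0.1764 0.0961] down [ 4.e-04  0.e+00 -1.e+00] jawyaw 42.58 F [ 0.58 -1.31  4.03] M [-0.092  0.107  0.02 ] w 0.0195 q [ 0.062  0.667 -0.63   1.9    0.56   0.756 -0.143]
```

Emit:
{"method": "move_arm", "body": {
  "increments": [
    [[255,0,0,0.03,0,0,0],[255,0,0,0.05,0,0,0],[255,0,0,0.08,0,0,0],[255,0,0,0.08,0,0,0],[255,0,0,0.08,0,0,0],[255,0,0,0.08,0,0,0],[255,0,0,0.08,0,0,0],[255,0,0,0.06,0,0,0],[255,0,0,0,0,0,0],[255,0,0,0,0,0,0],[255,0,0,0,0,0,0]]
  ]
}}

```text
time_s: 5.68
position: [0.5119, 0.176, 0.2844]
tool_rot: [-0.659, 0.659, 0.256, -0.257]
force: [0.8, -1.4, -1.4]
width: 0.0197
```

```bash
python3 -c "
from h import *
st()
c=cam('side');crop(c['image'],290,370,80,200,5,'s7.png')
K=proj(c,[.5126,.1764,.146]);print(K)
st()"
```

```text
t 5.68 pos [0.5119 0.176  0.2844] grasp [0.5119 0.176  0.2304] down [-8.e-04 -6.e-04 -1.e+00] jawyaw 42.58 F [ 0.82 -1.41 -1.36] M [-0.01  -0.043  0.023] w 0.0197 q [ 0.164  0.483 -0.755  1.813  0.388  1.    -0.005]
[330.67163079 155.04501486]
t 5.73 pos [0.5118 0.176  0.284 ] grasp [0.5117 0.176  0.23  ] down [-1.5e-03 -7.0e-04 -1.0e+00] jawyaw 42.59 F [-0.15 -0.49 -0.73] M [-0.013 -0.019  0.02 ] w 0.02 q [ 0.164  0.484 -0.754  1.813  0.388  1.    -0.005]
```

View pics/s7.png

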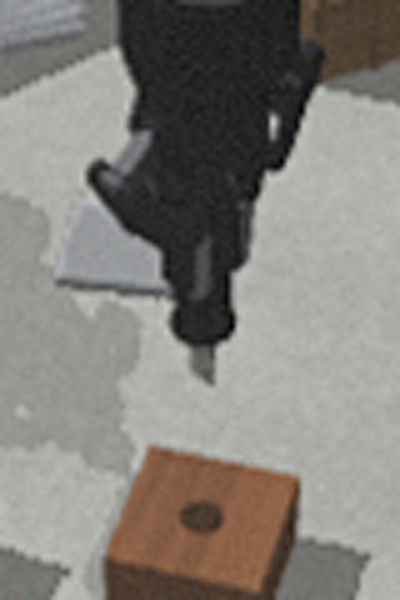

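Emit:
{"method": "move_arm", "body": {
  "increments": [
    [[255,-0.004,-0.11,0,0,0,-0.068],[255,-0.004,-0.11,0,0,0,-0.068],[255,-0.004,-0.11,0,0,0,-0.068],[255,-0.004,-0.11,0,0,0,-0.068],[255,-0.004,-0.11,0,0,0,-0.068],[255,-0.004,-0.11,0,0,0,-0.068],[255,-0.004,-0.11,0,0,0,-0.068],[255,-0.004,-0.11,0,0,0,-0.068],[255,-0.004,-0.11,0,0,0,-0.068],[255,-0.004,-0.11,0,0,0,-0.068],[255,-0.004,-0.11,0,0,0,-0.068],[255,-0.004,-0.11,0,0,0,-0.068]]
  ]
}}

```text
time_s: 6.73
position: [0.4996, -0.1548, 0.2838]
tool_rot: [0.681, -0.681, 0.191, -0.189]
force: [1.5, -0.5, -0.2]
width: 0.0194
```

Emit:
{"method": "move_arm", "body": {
  "increments": [
    [[255,0,0,-0.05,0,0,0],[255,0,0,-0.05,0,0,0],[255,0,0,-0.05,0,0,0],[255,0,0,-0.05,0,0,0],[255,0,0,0,0,0,0],[255,0,0,0,0,0,0],[255,0,0,0,0,0,0],[255,0,0,0,0,0,0]]
  ]
}}

```text
time_s: 7.4
position: [0.5008, -0.1536, 0.2355]
tool_rot: [-0.682, 0.682, -0.188, 0.188]
force: [0.5, -0.1, -0.9]
width: 0.0196
```

```bash
python3 -c "
from h import *
s,R=st()
c=cam('side');crop(c['image'],305,385,225,335,5,'s8.png');c2=cam('top','t8.png')
tip=s['position']+R[:,1]*.141
print(tip,proj(c,tip))
st()"
```

```text
t 7.4 pos [ 0.5008 -0.1536  0.2355] grasp [ 0.5008 -0.1536  0.1815] down [ 9.e-04 -3.e-04 -1.e+00] jawyaw -30.85 F [ 0.47 -0.07 -0.88] M [-0.022  0.042 -0.01 ] w 0.0196 q [ 0.519  0.444 -0.387  1.913  0.222  0.825 -0.524]
[ 0.50087616 -0.15367221  0.09446445] [343.93422712 288.50144385]
t 7.5 pos [ 0.5007 -0.1537  0.2355] grasp [ 0.5008 -0.1537  0.1815] down [ 1.e-03 -4.e-04 -1.e+00] jawyaw -30.86 F [-0.17 -0.72 -1.32] M [ 0.03  -0.024  0.012] w 0.0195 q [ 0.519  0.444 -0.387  1.913  0.222  0.825 -0.524]
```

View pics/s8.png

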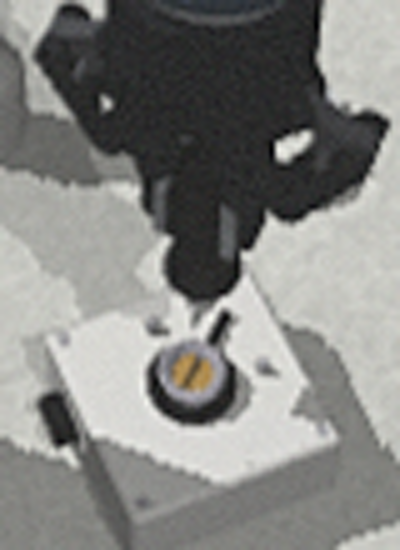

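View pics/t8.png

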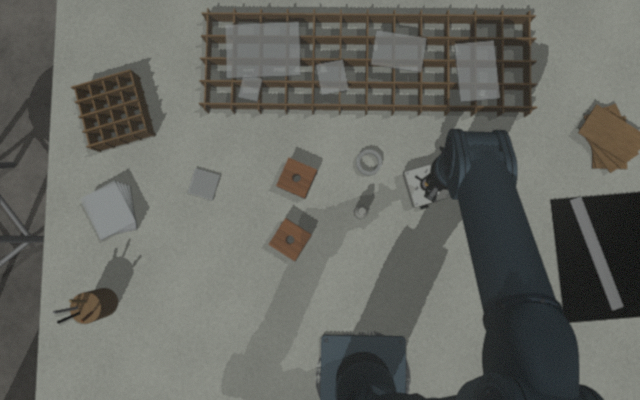

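```bash
python3 -c "
from h import *
c=cam('side');crop(c['image'],327,363,268,316,12,'s9.png');c=cam('top');crop(c['image'],400,460,155,215,9,'t9.png')
st()"
```

```text
t 7.6 pos [ 0.5006 -0.1537  0.2354] grasp [ 0.5007 -0.1537  0.1814] down [ 8.e-04 -3.e-04 -1.e+00] jawyaw -30.86 F [-0.88 -0.5   0.32] M [ 0.009 -0.054 -0.004] w 0.0195 q [ 0.519  0.444 -0.387  1.914  0.223  0.825 -0.524]
```

View pics/s9.png

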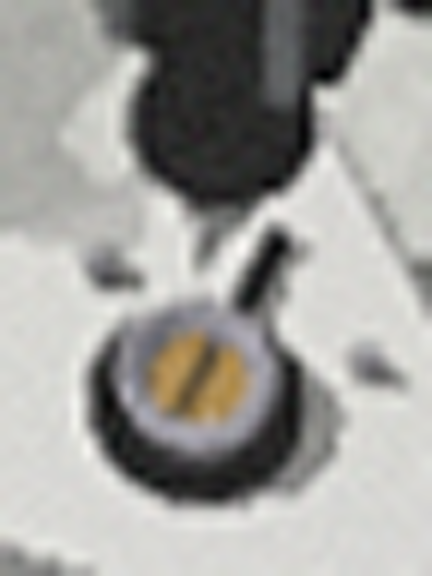

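View pics/t9.png

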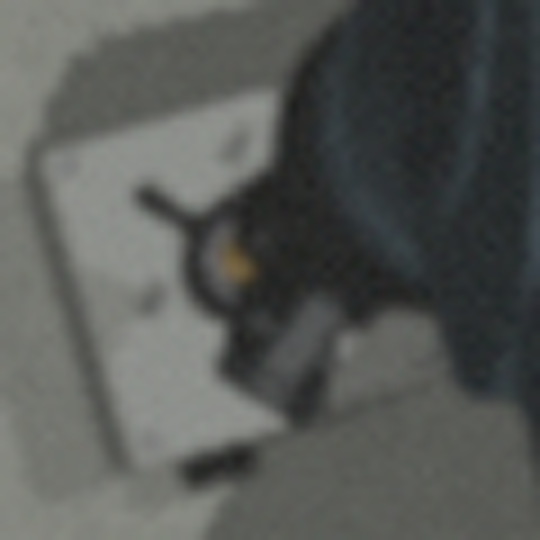

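```bash
python3 -c "
from h import *
c=cam('side')
def cr(p): q=proj(c,p);return ((q-np.array([327,268]))*12).round(1)
for yaw in (50,59.5,70):
  u=np.array([np.cos(np.radians(yaw)),np.sin(np.radians(yaw)),0])
  a=np.array([.4994,-.1557,.055]);print(yaw,'slot',cr(a-u*.008),cr(a+u*.008))
  t=np.array([.5008,-.1537,.0945]);v=np.array([-u[1],u[0],0])*.0012
  for k in(-1,1): print('  blade',cr(t-u*.0075+k*v),cr(t+u*.0075+k*v))
for p,q in [((180,412),(215,347)),((187,410),(212,350)),((205,268),(245,218))]:
  for z in (.055,.0945):
    a,b=[onz(c,x/12+327,y/12+268,z) for x,y in(p,q)];e=b-a;print(p,z,np.degrees(np.arctan2(e[1],e[0])),np.hypot(*e[:2]))
x0,y0=327,268
b=cv2.resize(c['image'][268:316,327:363],None,fx=12,fy=12,interpolation=cv2.INTER_CUBIC).astype(int)
sat=b[:,:,0]-b[:,:,2]
m=(sat>25).astype(np.uint8);n,l,s,ce=cv2.connectedComponentsWithStats(m);i=1+np.argmax(s[1:,4]);print(s[i])
h=cv2.convexHull(np.argwhere(l==i)[:,::-1].astype(np.int32));hm=np.zeros(m.shape,np.uint8);cv2.fillPoly(hm,[h],1)
M=cv2.moments(h);print('brass',M['m10']/M['m00'],M['m01']/M['m00'])
for er in(9,15,25):
  e=cv2.erode(hm,np.ones((er,er)));g=b.sum(2)
  for pc in (15,25):
    sl=(g<np.percentile(g[e>0],pc))&(e>0)
    P=np.array([onz(c,(x+.5)/12-.5+x0,(y+.5)/12-.5+y0,.055)[:2] for y,x in np.argwhere(sl)]);ev,V=np.linalg.eigh(np.cov(P.T));print(er,pc,np.degrees(np.arctan2(V[1,1],V[0,1]))%180,np.sqrt(ev)*1e3)
"
```

```text
50 slot [166.  407.1] [215.3 338.7]
  blade [185.  282.1] [232.4 217.2]
  blade [173.  275.2] [220.4 210.4]
59.5 slot [172.7 410.4] [208.5 335.5]
  blade [192.1 284.4] [226.4 213.2]
  blade [179.  279.2] [213.4 208.2]
70 slot [180.8 412.8] [200.5 333.1]
  blade [200.3 285.6] [219.1 209.9]
  blade [186.3 282.6] [205.3 207. ]
(180, 412) 0.055 56.92014428738318 0.014161549204114566
(180, 412) 0.0945 56.920144287383536 0.01358288505322976
(187, 410) 0.055 62.091103223317575 0.01255304714210568
(187, 410) 0.0945 62.0911032233178 0.012040109026310176
(205, 268) 0.055 47.56757673160515 0.012425294869600182
(205, 268) 0.0945 47.567576731605165 0.011917576921402589
[ 148  330  104   94 7261]
brass 198.48678099321185 378.39987495534115
9 15 57.511364410774604 [0.68967509 3.80869708]
9 25 57.8736737493189 [1.25834905 4.2442747 ]
15 15 57.003871475765905 [0.59784367 3.66081759]
15 25 58.24962201390617 [0.90889477 3.9600516 ]
25 15 55.92179492040567 [0.47233203 3.27808856]
25 25 56.07022120400682 [0.76040166 3.29203287]
```

```bash
python3 -c "
from h import *
c=cam('side')
s,R=st()
def cr(p): q=proj(c,p);return ((q-np.array([327,268]))*12).round(1)
t=s['position']+R[:,1]*.141
for h in (.036,.040):
  k=np.array([cr(t-R[:,1]*h+.016*np.array([np.cos(a),np.sin(a),0])) for a in np.linspace(0,6.28,60)]);print(h,k.min(0),k.max(0))
print(cr([.4994,-.1557,.055]),cr([.4994,-.1557,.059]))
k=np.array([cr(np.array([.4994,-.1557,.059])+.0135*np.array([np.cos(a),np.sin(a),0])) for a in np.linspace(0,6.28,60)]);print('rim',k.min(0),k.max(0))
g=c['image'].astype(int).sum(2)
for v in range(276,287): print(v,g[v,334:358])
crop(c['image'],335,355,278,310,18,'s10.png')
"
```

```text
t 7.7 pos [ 0.5005 -0.1537  0.2352] grasp [ 0.5005 -0.1537  0.1812] down [ 4.e-04 -2.e-04 -1.e+00] jawyaw -30.86 F [ 0.14  0.19 -1.34] M [0.025 0.035 0.021] w 0.0196 q [ 0.519  0.444 -0.387  1.914  0.223  0.825 -0.524]
0.036 [109.5  52.7] [303.6 221. ]
0.04 [109.8  39.9] [304.5 208.4]
[190.7 372.8] [191.2 361.4]
rim [113.4 292.6] [269.1 431.3]
276 [610 631 657 427 129 100 128 138 128 125 124  93 124 130 164 214 245 221
 126 612 670 627 596 599]
277 [622 622 654 381 128 124 102 133 117 129 112 119 141 122 140 102 161 151
  53 564 585 562 574 592]
278 [607 620 646 380 122 120  95 134 122 125 144 140 140 120 121 127 112 113
  65 472 531 571 586 598]
279 [602 611 648 394 156  86 137 131 140 133 142 120 120 128 133 121 135 114
  72 385 547 531 593 603]
280 [612 616 629 579 289 103 123 134 132 129 117 130 126 131 138 130 134 109
  99 510 639 480 566 605]
281 [593 616 603 660 401 134 133 138 123 148 146 137 133 109 144 136 103  74
 335 636 684 573 518 576]
282 [588 602 594 580 492 239  88 119 131 139 130 139 138 127 123 118  77 197
 544 661 654 665 506 563]
283 [534 540 559 535 563 486 315 146 101 122 149 135 149 127 106  63 189 500
 654 660 634 663 574 536]
284 [507 519 542 564 554 623 600 407 190 110  97 111 104 136 235 479 544 657
 651 649 641 644 651 525]
285 [543 559 568 556 540 644 689 633 396 263 239 284 274 305 535 687 700 662
 642 640 629 638 666 589]
286 [554 549 565 563 530 629 648 673 525 533 397 351 326 468 668 556 575 657
 658 642 639 638 654 648]
```

View pics/s10.png

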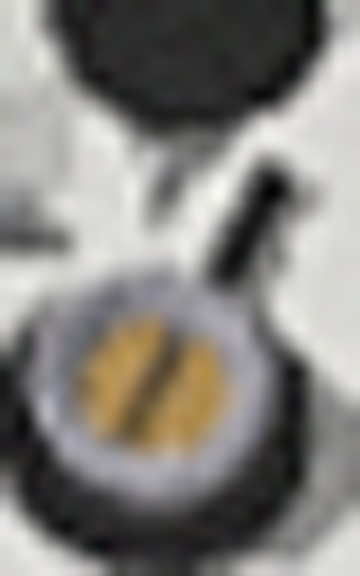

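```bash
python3 -c "
from h import *
c=cam('side')
im=cv2.imread('pics/s7.png')
t=np.array([.5118,.176,.284-.141])
for h in (.036,.040):
  k=np.array([proj(c,t+np.array([0,0,h])+.016*np.array([np.cos(a),np.sin(a),0])) for a in np.linspace(0,6.28,60)]);print(h,k.min(0),k.max(0))
sm=cv2.resize(im,(80,120),interpolation=cv2.INTER_AREA).astype(int).sum(2)
for v in range(60,78): print(v+80,sm[v,32:52])
"

```

```text
0.036 [323.52553862 140.34015523] [337.33613323 150.01488365]
0.04 [323.51668653 139.09095946] [337.36242248 148.76883087]
140 [537 502 384 201  98 104 134 136 121 100 110 104  82  85 353 523 534 530
 522 526]
141 [550 570 417 195 117 115 120 105 113 103 112 119 115  99 303 508 556 550
 541 540]
142 [549 524 301 102 114 116 121 104 104 109 133 123  93  81 181 480 558 544
 542 538]
143 [550 472 240  80 110 117 126 111 109 104 124 134 120  89  92 411 542 541
 537 536]
144 [556 424 203  90  95 117 123 119 122 110 105 124 129 106  90 418 532 528
 527 532]
145 [549 486 236  89 109 126 135 123 121 117 121 128 119  77  82 477 557 534
 531 530]
146 [540 553 344 127 105 120 124 116 116 115 122 122  94  78 264 513 558 542
 541 537]
147 [534 550 484 268 115  94 111 121 115  98 100  84  90 185 447 545 555 543
 536 540]
148 [543 536 547 457 340 196 119 111 103 100  97 211 372 444 531 549 547 542
 531 538]
149 [531 526 535 543 515 407 256 208 220 206 194 407 542 557 539 550 545 537
 533 539]
150 [533 530 546 555 563 505 358 273 277 270 245 495 556 527 528 544 543 535
 533 538]
151 [530 536 537 545 544 481 365 291 287 287 263 486 546 522 537 534 535 530
 536 544]
152 [527 525 526 543 534 477 358 295 295 303 332 497 545 531 537 535 542 541
 531 539]
153 [530 522 533 537 542 489 364 292 298 292 327 498 545 537 522 532 537 528
 523 526]
154 [521 509 518 513 525 513 430 335 274 250 310 500 536 527 525 525 528 533
 515 525]
155 [517 508 503 502 509 529 504 437 343 248 330 509 548 542 522 522 531 529
 531 547]
156 [521 513 514 515 517 541 545 515 474 359 334 497 539 524 521 531 532 524
 542 534]
157 [519 512 509 519 524 546 541 533 533 500 471 517 529 511 525 537 545 532
 532 526]
```

Emit:
{"method": "move_arm", "body": {
  "increments": [
    [[255,-0.008,-0.014,0,0,0,-0.016],[255,0,0,-0.03,0,0,0],[255,0,0,-0.03,0,0,0],[255,0,0,-0.03,0,0,0],[255,0,0,0,0,0,0],[255,0,0,0,0,0,0],[255,0,0,0,0,0,0],[255,0,0,0,0,0,0]]
  ]
}}

```text
time_s: 8.42
position: [0.4986, -0.1571, 0.2126]
tool_rot: [0.679, -0.679, 0.196, -0.197]
force: [-0.6, -0.6, -1.0]
width: 0.0194
```

```bash
python3 -c "
from h import *
s,R=st()
c=cam('side');crop(c['image'],327,363,275,321,12,'s11.png');c2=cam('top');crop(c2['image'],400,460,155,215,9,'t11.png')
def cr(p): q=proj(c,p);return (((q-np.array([327,275]))+.5)*12-.5).round(1)
A=np.array([.4995,-.1557,0])
for z in(.055,.059,.0737,.11): print(z,cr(A+[0,0,z]))
p=onz(c,(202+.5)/5-.5+290,(517+.5)/5-.5+80,.045);print('hole',p)
"
```

```text
t 8.42 pos [ 0.4986 -0.1571  0.2126] grasp [ 0.4986 -0.1571  0.1586] down [ 4.e-04 -0.e+00 -1.e+00] jawyaw -32.29 F [-0.65 -0.56 -1.05] M [-0.024  0.024  0.031] w 0.0194 q [ 0.512  0.476 -0.369  1.931  0.238  0.776 -0.555]
0.055 [196.8 294.2]
0.059 [197.3 282.8]
0.0737 [199.3 240.3]
0.11 [204.5 131.5]
hole [0.51162703 0.1779185  0.045     ]
```

View pics/s11.png

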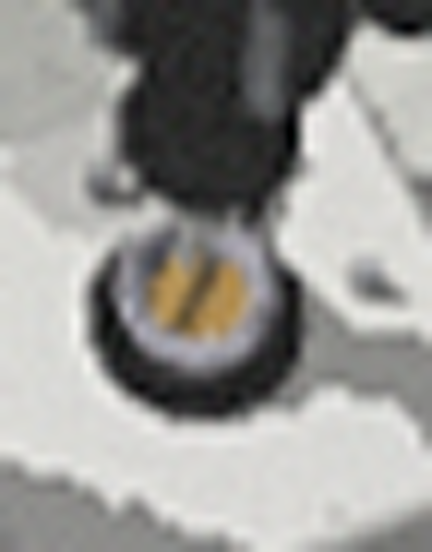

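View pics/t11.png

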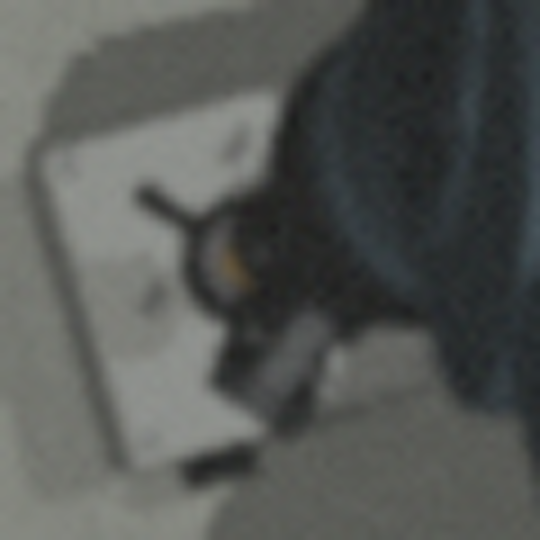

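Emit:
{"method": "move_arm", "body": {
  "increments": [
    [[255,-0.003,-0.003,0,0,0,0],[255,0,0,-0.015,0,0,0],[255,0,0,-0.015,0,0,0],[255,0,0,-0.01,0,0,0],[255,0,0,0,0,0,0],[255,0,0,0,0,0,0]]
  ]
}}

```text
time_s: 9.02
position: [0.4975, -0.1578, 0.2021]
tool_rot: [0.679, -0.679, 0.197, -0.196]
force: [0.1, 0.7, 0.2]
width: 0.0198
```

```bash
python3 -c "
from h import *
s,R=st()
c=cam('side');crop(c['image'],327,363,275,321,12,'s12.png')
st()"
```

```text
t 9.02 pos [ 0.4975 -0.1578  0.2021] grasp [ 0.4975 -0.1578  0.1481] down [-6.e-04  2.e-04 -1.e+00] jawyaw -32.29 F [0.08 0.68 0.22] M [ 0.033 -0.002  0.047] w 0.0198 q [ 0.508  0.491 -0.363  1.939  0.247  0.755 -0.56 ]
t 9.07 pos [ 0.4976 -0.1578  0.2023] grasp [ 0.4976 -0.1578  0.1483] down [-2.e-04  1.e-04 -1.e+00] jawyaw -32.29 F [ 0.5   0.34 -0.79] M [ 0.005  0.038 -0.007] w 0.0199 q [ 0.508  0.49  -0.363  1.939  0.247  0.755 -0.56 ]
```

View pics/s12.png

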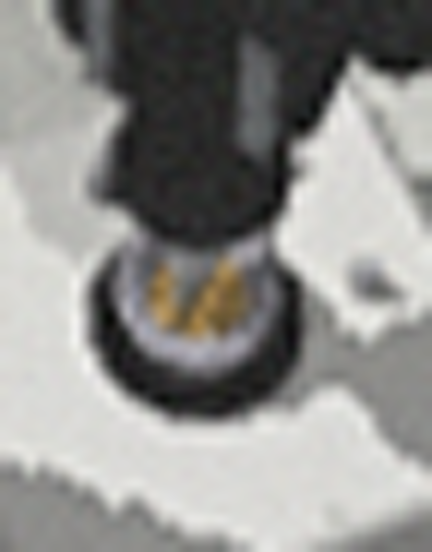

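```bash
python3 -c "
from h import *
c=cam('side')
u=np.array([np.cos(np.radians(57.7)),np.sin(np.radians(57.7)),0])
for z in (.061,.064): print(z, onz(c,(184.5)/12-.5+327,(302.5)/12-.5+275,z)+u*.0075)
def cr(p): q=proj(c,p);return (((q-np.array([327,275]))+.5)*12-.5).round(1)
t=np.array([.4985,-.1562,.061])
for k in(-1,0,1): print(cr(t+u*.0075*k),cr(t+[0,0,.01]+u*.0075*k))
"
```

```text
0.061 [ 0.50053437 -0.1538908   0.061     ]
0.064 [ 0.50025109 -0.15552791  0.064     ]
[174.1 315.1] [175.3 286.3]
[192.2 280.2] [193.6 251.3]
[210.3 245.6] [211.7 216.6]
```

Emit:
{"method": "move_arm", "body": {
  "increments": [
    [[255,0,0,-0.004,0,0,0],[255,0,0,-0.004,0,0,0],[255,0,0,-0.004,0,0,0],[255,0,0,-0.004,0,0,0],[255,0,0,0,0,0,0],[255,0,0,0,0,0,0]]
  ]
}}

```text
time_s: 9.62
position: [0.4976, -0.1578, 0.1983]
tool_rot: [-0.679, 0.679, -0.197, 0.197]
force: [0.3, 0.1, -0.2]
width: 0.0191
```

Emit:
{"method": "move_arm", "body": {
  "increments": [
    [[255,0,0,-0.004,0,0,0],[255,0,0,-0.004,0,0,0],[255,0,0,0,0,0,0],[255,0,0,0,0,0,0]]
  ]
}}

```text
time_s: 9.95
position: [0.4976, -0.1579, 0.1963]
tool_rot: [-0.679, 0.679, -0.197, 0.197]
force: [0.7, 0.3, -0.6]
width: 0.0198
```

```bash
python3 -c "
from h import *
s,R=st()
c=cam('side');crop(c['image'],327,363,275,321,12,'s13.png')
st()"
```

```text
t 9.95 pos [ 0.4976 -0.1579  0.1963] grasp [ 0.4976 -0.1579  0.1423] down [-2.e-04  0.e+00 -1.e+00] jawyaw -32.3 F [ 0.73  0.29 -0.58] M [-0.006  0.042  0.007] w 0.0198 q [ 0.505  0.5   -0.36   1.943  0.252  0.743 -0.565]
t 10.0 pos [ 0.4976 -0.1579  0.1963] grasp [ 0.4976 -0.1579  0.1423] down [-1.e-04  0.e+00 -1.e+00] jawyaw -32.3 F [-0.56 -0.2  -0.38] M [-0.012  0.008  0.013] w 0.0194 q [ 0.505  0.5   -0.36   1.943  0.252  0.743 -0.565]
```

View pics/s13.png

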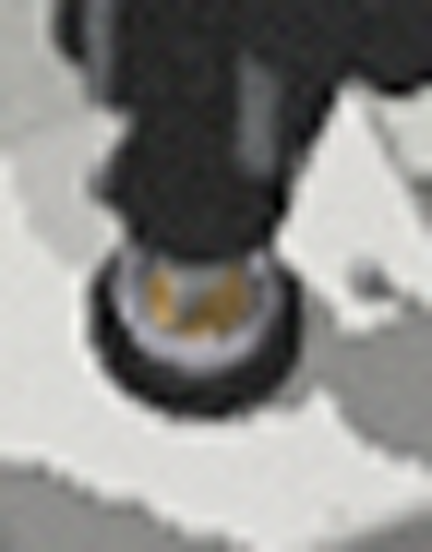

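Emit:
{"method": "move_arm", "body": {
  "increments": [
    [[255,0,0,-0.004,0,0,0],[255,0,0,0,0,0,0]]
  ]
}}

```text
time_s: 10.17
position: [0.4977, -0.1579, 0.1953]
tool_rot: [0.679, -0.679, 0.197, -0.197]
force: [-0.0, -0.4, -0.9]
width: 0.0194
```

Emit:
{"method": "move_arm", "body": {
  "increments": [
    [[255,0,0,-0.004,0,0,0],[255,0,0,0,0,0,0]]
  ]
}}

```text
time_s: 10.33
position: [0.4977, -0.1579, 0.1943]
tool_rot: [0.679, -0.679, 0.197, -0.197]
force: [0.2, -0.1, -0.8]
width: 0.0197
```

```bash
python3 -c "
from h import *
s,R=st()
c=cam('side');crop(c['image'],327,363,275,321,12,'s14.png')
st()"
```

```text
t 10.33 pos [ 0.4977 -0.1579  0.1943] grasp [ 0.4977 -0.1579  0.1403] down [ 1.e-04 -0.e+00 -1.e+00] jawyaw -32.3 F [ 0.19 -0.1  -0.82] M [-0.051 -0.093  0.023] w 0.0197 q [ 0.504  0.503 -0.359  1.944  0.254  0.738 -0.567]
t 10.38 pos [ 0.4977 -0.1579  0.1943] grasp [ 0.4977 -0.1579  0.1403] down [ 1.e-04 -1.e-04 -1.e+00] jawyaw -32.29 F [ 0.79 -0.71 -1.03] M [-0.023 -0.098 -0.051] w 0.0195 q [ 0.504  0.503 -0.359  1.944  0.254  0.739 -0.566]
```

View pics/s14.png

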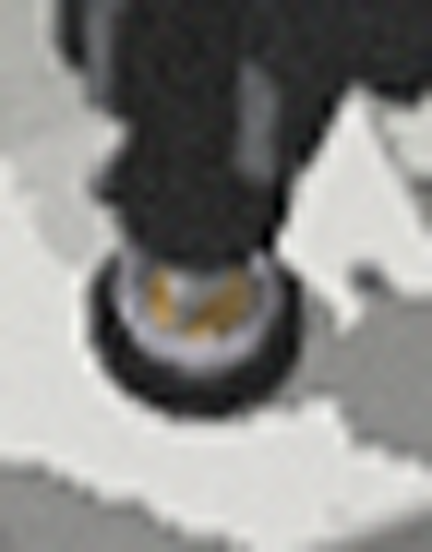

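Emit:
{"method": "move_arm", "body": {
  "increments": [
    [[255,0,0,-0.004,0,0,0],[255,0,0,0,0,0,0]]
  ]
}}

```text
time_s: 10.55
position: [0.4977, -0.1579, 0.1933]
tool_rot: [-0.679, 0.679, -0.197, 0.197]
force: [0.9, -1.6, -0.7]
width: 0.0199
```

Emit:
{"method": "move_arm", "body": {
  "increments": [
    [[255,0,0,-0.004,0,0,0],[255,0,0,0,0,0,0]]
  ]
}}

```text
time_s: 10.72
position: [0.4977, -0.1579, 0.1923]
tool_rot: [-0.679, 0.679, -0.197, 0.197]
force: [-0.1, -0.6, -0.3]
width: 0.0197
```

```bash
python3 -c "
from h import *
s,R=st()
c=cam('side');crop(c['image'],327,363,275,321,12,'s15.png')
st()"
```

```text
t 10.72 pos [ 0.4977 -0.1579  0.1923] grasp [ 0.4977 -0.158   0.1383] down [ 1.e-04 -1.e-04 -1.e+00] jawyaw -32.3 F [-0.05 -0.59 -0.34] M [-0.096 -0.126  0.016] w 0.0197 q [ 0.503  0.506 -0.357  1.945  0.256  0.734 -0.568]
t 10.77 pos [ 0.4977 -0.1579  0.1923] grasp [ 0.4977 -0.1579  0.1383] down [ 1.e-04 -1.e-04 -1.e+00] jawyaw -32.3 F [ 0.83 -0.37 -0.84] M [-0.065 -0.097  0.029] w 0.0193 q [ 0.503  0.506 -0.357  1.945  0.256  0.734 -0.568]
```

View pics/s15.png

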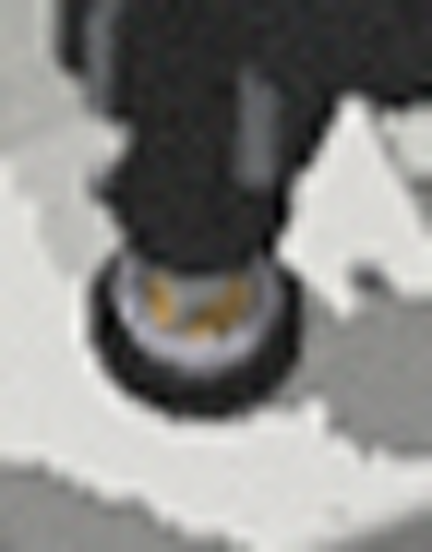

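Emit:
{"method": "move_arm", "body": {
  "increments": [
    [[255,0.0016,-0.001,0,0,0,0],[255,0,0,-0.004,0,0,0],[255,0,0,0,0,0,0]]
  ]
}}

```text
time_s: 11.02
position: [0.4979, -0.1581, 0.1912]
tool_rot: [-0.679, 0.679, -0.197, 0.197]
force: [-0.6, 0.3, -0.5]
width: 0.0196
```

```bash
python3 -c "
from h import *
s,R=st()"
```

```text
t 11.02 pos [ 0.4979 -0.1581  0.1912] grasp [ 0.4979 -0.1581  0.1372] down [-4.e-04  1.e-04 -1.e+00] jawyaw -32.3 F [-0.56  0.29 -0.53] M [-0.048  0.035  0.039] w 0.0196 q [ 0.503  0.508 -0.357  1.944  0.257  0.733 -0.568]
```

Emit:
{"method": "move_arm", "body": {
  "increments": [
    [[255,0,0,-0.004,0,0,0],[255,0,0,0,0,0,0]]
  ]
}}

```text
time_s: 11.18
position: [0.4979, -0.1581, 0.1902]
tool_rot: [-0.679, 0.679, -0.197, 0.197]
force: [-0.6, 0.7, -0.2]
width: 0.0197
```

```bash
python3 -c "
from h import *
s,R=st()"
```

```text
t 11.18 pos [ 0.4979 -0.1581  0.1902] grasp [ 0.4979 -0.1581  0.1362] down [-4.e-04  1.e-04 -1.e+00] jawyaw -32.3 F [-0.64  0.66 -0.22] M [0.02  0.015 0.023] w 0.0197 q [ 0.502  0.51  -0.356  1.945  0.258  0.731 -0.569]
```

Emit:
{"method": "move_arm", "body": {
  "increments": [
    [[255,0,0,-0.004,0,0,0],[255,0,0,0,0,0,0]]
  ]
}}

```text
time_s: 11.35
position: [0.498, -0.1581, 0.1895]
tool_rot: [-0.679, 0.679, -0.197, 0.197]
force: [-0.8, -0.2, 3.8]
width: 0.0203
```

Emit:
{"method": "move_arm", "body": {
  "increments": [
    [[255,0,0,-0.003,0,0,0],[255,0,0,0,0,0,0]]
  ]
}}

```text
time_s: 11.52
position: [0.4981, -0.1581, 0.1888]
tool_rot: [-0.679, 0.679, -0.197, 0.197]
force: [-1.7, 0.0, 3.6]
width: 0.0196
```

```bash
python3 -c "
from h import *
s,R=st()
c=cam('side');crop(c['image'],327,363,275,321,12,'s16.png')
st()"
```

```text
t 11.52 pos [ 0.4981 -0.1581  0.1888] grasp [ 0.4981 -0.1582  0.1348] down [ 0.e+00 -1.e-04 -1.e+00] jawyaw -32.3 F [-1.69  0.02  3.61] M [0.111 0.365 0.06 ] w 0.0196 q [ 0.501  0.512 -0.355  1.945  0.259  0.728 -0.571]
t 11.57 pos [ 0.4981 -0.1582  0.1888] grasp [ 0.4981 -0.1582  0.1348] down [ 0.e+00 -1.e-04 -1.e+00] jawyaw -32.3 F [-0.71  0.49  4.01] M [ 0.151  0.326 -0.004] w 0.0194 q [ 0.501  0.512 -0.355  1.945  0.259  0.728 -0.571]
```

View pics/s16.png

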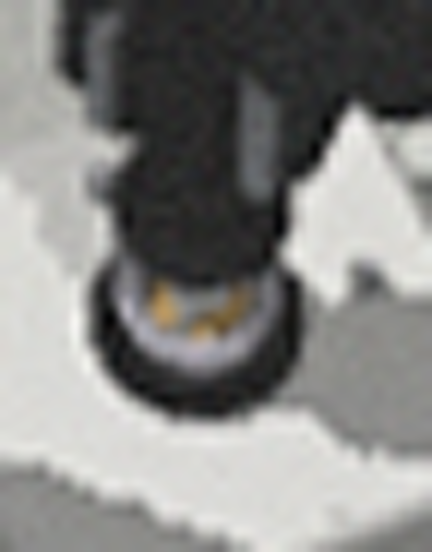

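Emit:
{"method": "move_arm", "body": {
  "increments": [
    [[255,-0.0007,0.0004,-0.001,0,0,0],[255,-0.0003,0.0003,0,0,0,-0.022],[255,-0.0003,0.0003,0,0,0,-0.022],[255,-0.0003,0.0003,0,0,0,-0.022],[255,-0.0003,0.0003,0,0,0,-0.022],[255,-0.0003,0.0003,0,0,0,-0.022],[255,0,0,0,0,0,0]]
  ]
}}

```text
time_s: 12.15
position: [0.4978, -0.1578, 0.1886]
tool_rot: [-0.66, 0.66, -0.255, 0.255]
force: [-0.4, 1.1, 3.9]
width: 0.0198
```

```bash
python3 -c "
from h import *
s,R=st()
c=cam('side');crop(c['image'],317,373,270,326,10,'s17.png')
st()"
```

```text
t 12.15 pos [ 0.4978 -0.1578  0.1886] grasp [ 0.4978 -0.1578  0.1346] down [ 7.e-04 -5.e-04 -1.e+00] jawyaw -42.26 F [-0.38  1.07  3.85] M [-0.048  0.198  0.097] w 0.0198 q [ 0.467  0.506 -0.312  1.949  0.228  0.72  -0.718]
t 12.2 pos [ 0.4978 -0.1578  0.1886] grasp [ 0.4978 -0.1578  0.1346] down [ 7.e-04 -4.e-04 -1.e+00] jawyaw -42.16 F [ 0.3  -0.2   4.69] M [-0.077  0.145  0.054] w 0.0197 q [ 0.468  0.506 -0.313  1.949  0.228  0.72  -0.717]
```

View pics/s17.png

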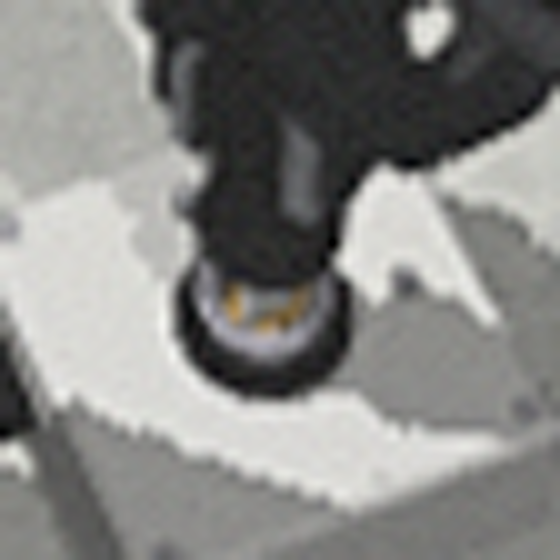

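Emit:
{"method": "move_arm", "body": {
  "increments": [
    [[255,-0.0003,0.0003,0,0,0,-0.022],[255,-0.0002,0.0003,0,0,0,-0.022],[255,-0.0003,0.0003,0,0,0,-0.022],[255,-0.0002,0.0003,0,0,0,-0.022],[255,-0.0002,0.0003,0,0,0,-0.022],[255,-0.0002,0.0003,0,0,0,-0.022],[255,0,0,0,0,0,0]]
  ]
}}

```text
time_s: 12.78
position: [0.4975, -0.1574, 0.1886]
tool_rot: [-0.63, 0.63, -0.321, 0.322]
force: [-0.8, -0.5, 3.5]
width: 0.0195
```

```bash
python3 -c "
from h import *
s,R=st()
c=cam('side');crop(c['image'],317,373,270,326,10,'s18.png');c=cam('top');crop(c['image'],400,460,155,215,9,'t18.png')
st()"
```

```text
t 12.78 pos [ 0.4975 -0.1574  0.1886] grasp [ 0.4975 -0.1575  0.1346] down [ 8.e-04 -5.e-04 -1.e+00] jawyaw -54.08 F [-0.77 -0.46  3.52] M [-0.123  0.023  0.05 ] w 0.0195 q [ 0.427  0.499 -0.262  1.952  0.191  0.712 -0.893]
t 12.88 pos [ 0.4975 -0.1575  0.1886] grasp [ 0.4975 -0.1575  0.1346] down [ 8.e-04 -4.e-04 -1.e+00] jawyaw -53.98 F [ 0.18 -0.88  3.24] M [-0.294 -0.02   0.02 ] w 0.0198 q [ 0.428  0.499 -0.262  1.952  0.191  0.712 -0.891]
```

View pics/s18.png

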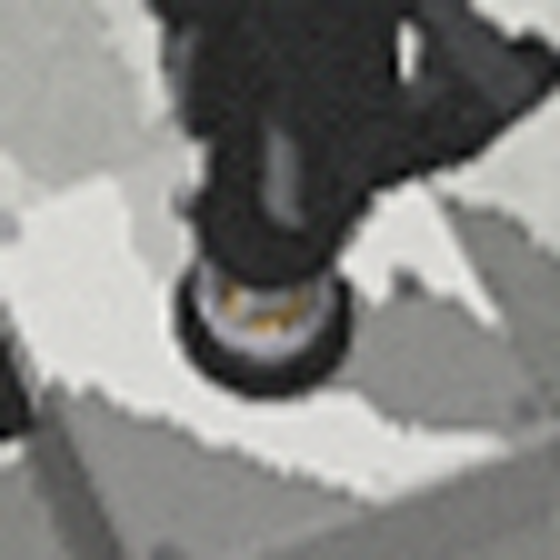

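View pics/t18.png

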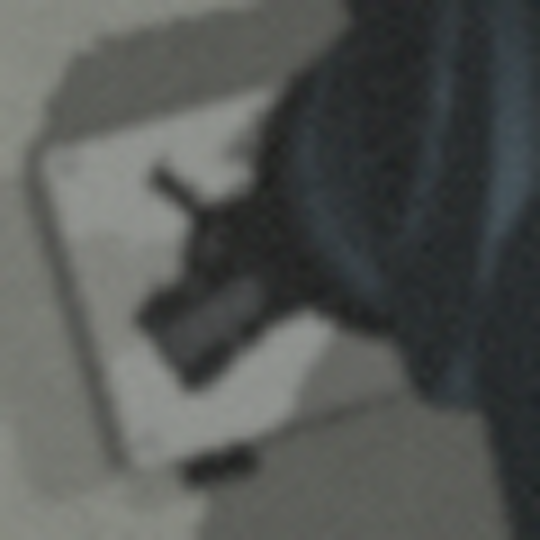

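Emit:
{"method": "move_arm", "body": {
  "increments": [
    [[255,0.0006,-0.0009,0,0,0,0],[255,-0.0001,0.0002,-0.0005,0,0,-0.022],[255,-0.0001,0.0002,0,0,0,-0.022],[255,-0.0001,0.0002,0,0,0,-0.022],[255,-0.0001,0.0002,0,0,0,-0.022],[255,-0.0001,0.0002,0,0,0,-0.022],[255,0,0,0,0,0,0]]
  ]
}}

```text
time_s: 13.47
position: [0.4974, -0.1572, 0.1884]
tool_rot: [0.6, -0.6, 0.375, -0.375]
force: [0.1, -0.6, 4.8]
width: 0.0194
```

```bash
python3 -c "
from h import *
s,R=st()
c=cam('top');crop(c['image'],400,460,155,215,9,'t19.png')
for p in [(145,193),(158,172)]:
  w=onz(c,(p[0]+.5)/9-.5+400,(p[1]+.5)/9-.5+155,.049)[:2]-[.4995,-.1557];print(w,np.degrees(np.arctan2(w[1],w[0])))
st()"
```

```text
t 13.47 pos [ 0.4974 -0.1572  0.1884] grasp [ 0.4974 -0.1572  0.1344] down [ 4.e-04 -1.e-04 -1.e+00] jawyaw -64.0 F [ 0.06 -0.56  4.83] M [-0.09  -0.01   0.075] w 0.0194 q [ 0.393  0.495 -0.219  1.955  0.16   0.707 -1.039]
[0.01852524 0.02964954] 58.00257224915018
[0.02454073 0.02601163] 46.66664404744552
t 13.52 pos [ 0.4973 -0.1572  0.1884] grasp [ 0.4974 -0.1572  0.1344] down [ 4.e-04 -2.e-04 -1.e+00] jawyaw -63.9 F [ 0.   -0.19  4.37] M [-0.168 -0.036  0.02 ] w 0.0194 q [ 0.394  0.495 -0.219  1.955  0.16   0.707 -1.037]
```

View pics/t19.png

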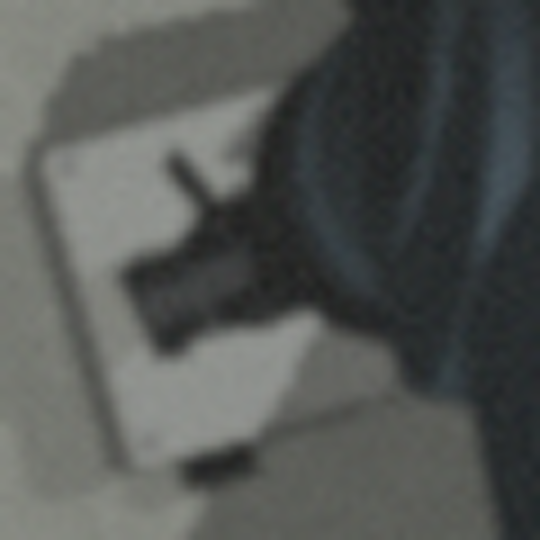

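Emit:
{"method": "move_arm", "body": {
  "increments": [
    [[255,0.0003,-0.0006,0,0,0,-0.022],[255,-0.0001,0.0001,0,0,0,-0.022],[255,-0.0001,0.0001,0,0,0,-0.022],[255,-0.0001,0.0001,0,0,0,-0.022],[255,-0.0001,0.0001,0,0,0,-0.022],[255,-0.0001,0.0001,0,0,0,-0.022],[255,-0.0001,0.0001,0,0,0,-0.022],[255,0,0,0,0,0,0]]
  ]
}}

```text
time_s: 14.18
position: [0.4972, -0.1569, 0.1883]
tool_rot: [0.55, -0.55, 0.444, -0.444]
force: [0.7, 0.3, 4.2]
width: 0.0195
```

```bash
python3 -c "
from h import *
s,R=st()
c=cam('top');crop(c['image'],400,460,155,215,9,'t20.png')
for p in [(178,157)]:
  w=onz(c,(p[0]+.5)/9-.5+400,(p[1]+.5)/9-.5+155,.049)[:2]-[.4995,-.1557];print(w,np.degrees(np.arctan2(w[1],w[0])))
st()"
```

```text
t 14.18 pos [ 0.4972 -0.1569  0.1883] grasp [ 0.4972 -0.1569  0.1343] down [ 2.e-04  2.e-04 -1.e+00] jawyaw -77.81 F [0.68 0.28 4.15] M [ 0.111 -0.026  0.065] w 0.0195 q [ 0.346  0.491 -0.159  1.958  0.116  0.702 -1.242]
[0.02888192 0.02039468] 35.22743983581953
t 14.23 pos [ 0.4972 -0.157   0.1883] grasp [ 0.4972 -0.1569  0.1343] down [ 2.e-04  2.e-04 -1.e+00] jawyaw -77.72 F [-0.18  0.61  4.06] M [ 0.131 -0.067  0.022] w 0.0195 q [ 0.346  0.491 -0.16   1.958  0.116  0.702 -1.24 ]
```

View pics/t20.png

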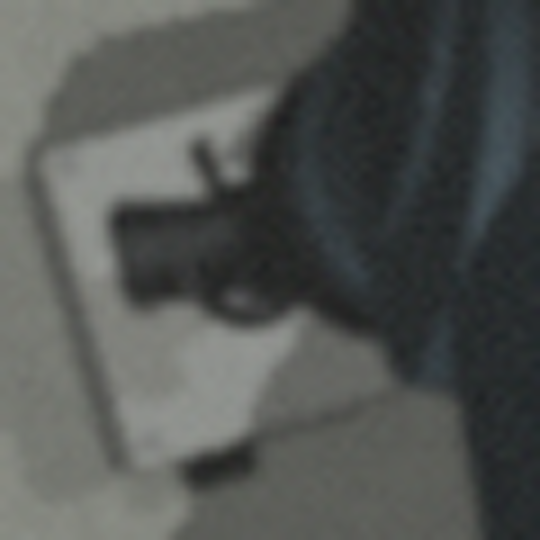

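Emit:
{"method": "move_arm", "body": {
  "increments": [
    [[255,-0.0002,0.0004,0,0,0,-0.022],[255,0,0.0001,0,0,0,-0.022],[255,0,0.0001,0,0,0,-0.022],[255,0,0.0001,0,0,0,-0.022],[255,0,0,0,0,0,0]]
  ]
}}

```text
time_s: 14.65
position: [0.4972, -0.1567, 0.1883]
tool_rot: [0.518, -0.518, 0.481, -0.481]
force: [0.6, 0.6, 4.5]
width: 0.0191
```

```bash
python3 -c "
from h import *
s,R=st()
c=cam('top');crop(c['image'],400,460,155,215,9,'t21.png')
for p in [(203,147)]:
  w=onz(c,(p[0]+.5)/9-.5+400,(p[1]+.5)/9-.5+155,.049)[:2]-[.4995,-.1557];print(w,np.degrees(np.arctan2(w[1],w[0])))
for i in range(4): cam('side');print(arm.state()['ft_torque'].round(3))
st()"
```

```text
t 14.65 pos [ 0.4972 -0.1567  0.1883] grasp [ 0.4972 -0.1567  0.1343] down [ 2.e-04  3.e-04 -1.e+00] jawyaw -85.71 F [0.56 0.64 4.49] M [ 0.259 -0.078  0.083] w 0.0191 q [ 0.319  0.488 -0.125  1.96   0.091  0.699 -1.358]
[0.03182285 0.0133638 ] 22.779661334533294
[ 0.29  -0.117  0.044]
[ 0.306 -0.05   0.051]
[ 0.295 -0.119 -0.006]
[ 0.337 -0.091  0.042]
t 14.9 pos [ 0.4971 -0.1568  0.1883] grasp [ 0.4972 -0.1568  0.1343] down [ 2.e-04  3.e-04 -1.e+00] jawyaw -85.68 F [0.67 1.82 4.04] M [ 0.337 -0.091  0.042] w 0.0194 q [ 0.319  0.488 -0.126  1.96   0.091  0.699 -1.357]
```

View pics/t21.png

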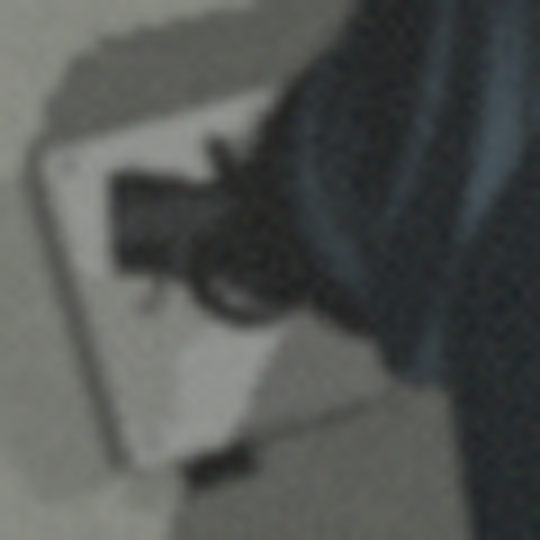

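Emit:
{"method": "move_arm", "body": {
  "increments": [
    [[255,0.0001,0.001,0,0,0,-0.022],[255,0,0.0001,0,0,0,-0.022],[255,0,0.0001,0,0,0,-0.022],[255,0,0,0,0,0,0]]
  ]
}}

```text
time_s: 15.23
position: [0.4972, -0.1566, 0.1883]
tool_rot: [-0.493, 0.492, -0.507, 0.507]
force: [0.7, 2.1, 4.5]
width: 0.0199
```

```bash
python3 -c "
from h import *
s,R=st()
c=cam('top');crop(c['image'],400,460,155,215,9,'t22.png')
for p in [(216,143)]:
  w=onz(c,(p[0]+.5)/9-.5+400,(p[1]+.5)/9-.5+155,.049)[:2]-[.4995,-.1557];print(w,np.degrees(np.arctan2(w[1],w[0])))
m=[arm.state()['ft_torque']]
for i in range(5): cam('side');m.append(arm.state()['ft_torque'])
print(np.mean(m,0))
st()"
```

```text
t 15.23 pos [ 0.4972 -0.1566  0.1883] grasp [ 0.4972 -0.1566  0.1343] down [ 1.e-04  1.e-04 -1.e+00] jawyaw -91.71 F [0.67 2.15 4.47] M [ 0.308 -0.135  0.084] w 0.0199 q [ 0.297  0.487 -0.099  1.961  0.072  0.697 -1.446]
[0.03301114 0.00970652] 16.385320599887663
[ 0.37924877 -0.17261733  0.08644509]
t 15.53 pos [ 0.4971 -0.1566  0.1883] grasp [ 0.4971 -0.1566  0.1343] down [ 1.e-04  2.e-04 -1.e+00] jawyaw -91.65 F [1.07 1.39 5.17] M [ 0.42  -0.169  0.08 ] w 0.0191 q [ 0.298  0.487 -0.099  1.961  0.072  0.697 -1.445]
```

View pics/t22.png

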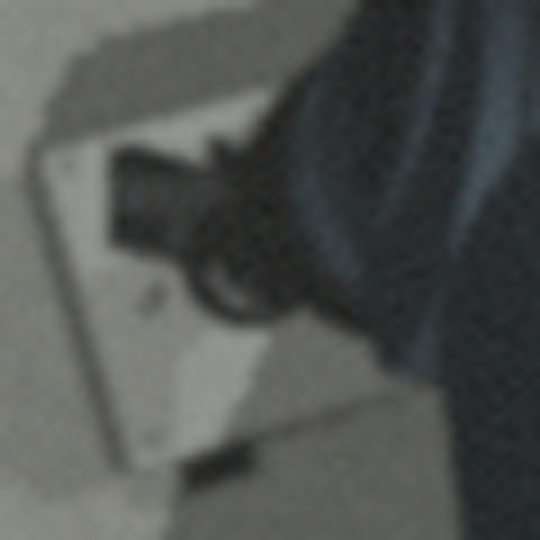

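Emit:
{"method": "move_arm", "body": {
  "increments": [
    [[255,0.0005,0.001,0,0,0,0.02],[255,0,0,0,0,0,0.02],[255,0,0,0,0,0,0.02],[255,0,0,0,0,0,0.02],[255,0,0,0,0,0,0.02],[255,0,0,0,0,0,0.02],[255,0,0,0,0,0,0]]
  ]
}}

```text
time_s: 16.12
position: [0.4972, -0.1568, 0.1883]
tool_rot: [-0.538, 0.538, -0.458, 0.459]
force: [-0.0, -0.4, 4.3]
width: 0.0195
```

```bash
python3 -c "
from h import *
s,R=st()
c=cam('top');crop(c['image'],400,460,155,215,9,'t23.png')
m=[arm.state()['ft_torque']]
for i in range(4): cam('side');m.append(arm.state()['ft_torque'])
print(np.mean(m,0))
"
```

```text
t 16.12 pos [ 0.4972 -0.1568  0.1883] grasp [ 0.4972 -0.1569  0.1343] down [ 1.e-04 -2.e-04 -1.e+00] jawyaw -80.84 F [-0.03 -0.36  4.34] M [ 0.108 -0.18  -0.043] w 0.0195 q [ 0.335  0.49  -0.146  1.959  0.107  0.7   -1.287]
[-0.03127076 -0.16341517  0.00795921]
```

View pics/t23.png

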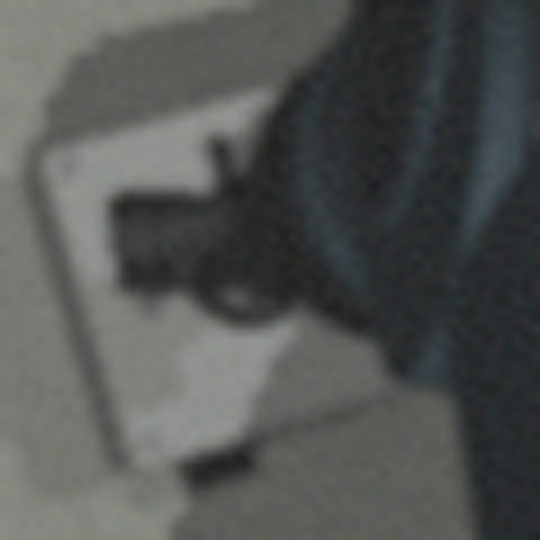

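Emit:
{"method": "move_arm", "body": {
  "increments": [
    [[255,0,0,0.006,0,0,0],[255,0,0,0.008,0,0,0],[255,0,0,0.01,0,0,0],[255,0,0,0.02,0,0,0],[255,0,0,0.04,0,0,0],[255,0,0,0.06,0,0,0],[255,0,0,0.08,0,0,0],[255,0,0,0.08,0,0,0],[255,0,0,0.08,0,0,0],[255,0,0,0,0,0,0],[255,0,0,0,0,0,0]]
  ]
}}

```text
time_s: 17.28
position: [0.4976, -0.1563, 0.2856]
tool_rot: [0.539, -0.538, 0.458, -0.459]
force: [-0.4, -0.7, -1.0]
width: 0.0197
```

```bash
python3 -c "
from h import *
s,R=st()
c=cam('side');crop(c['image'],290,390,220,340,5,'s24.png')"
```

```text
t 17.28 pos [ 0.4976 -0.1563  0.2856] grasp [ 0.4977 -0.1563  0.2316] down [ 2.2e-03 -4.0e-04 -1.0e+00] jawyaw -80.89 F [-0.45 -0.71 -1.04] M [-0.019  0.037 -0.026] w 0.0197 q [ 0.351  0.347 -0.163  1.889  0.07   0.909 -1.257]
```

View pics/s24.png

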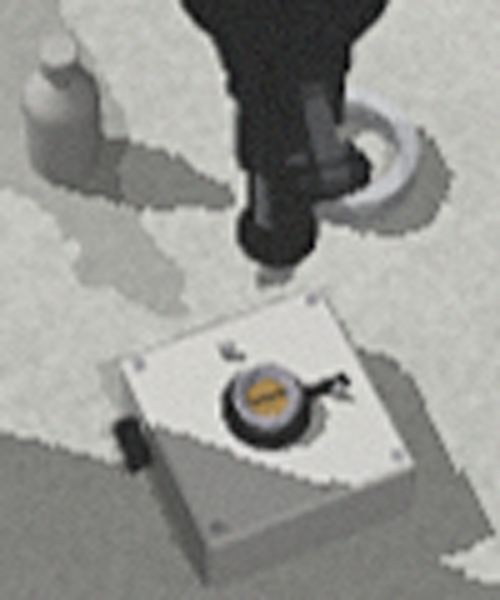

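Emit:
{"method": "move_arm", "body": {
  "increments": [
    [[255,0.004,0.095,0,0,0,0.076],[255,0.004,0.095,0,0,0,0.076],[255,0.004,0.095,0,0,0,0.076],[255,0.004,0.095,0,0,0,0.076],[255,0.004,0.095,0,0,0,0.076],[255,0.004,0.095,0,0,0,0.076],[255,0.004,0.095,0,0,0,0.076],[255,0.004,0.095,0,0,0,0.076],[255,0.004,0.095,0,0,0,0.076],[255,0.004,0.095,0,0,0,0.076],[255,0.004,0.095,0,0,0,0.076],[255,0.004,0.095,0,0,0,0.076]]
  ]
}}

```text
time_s: 18.33
position: [0.5082, 0.1295, 0.2831]
tool_rot: [-0.707, 0.707, 0.009, -0.01]
force: [0.2, 0.3, 0.0]
width: 0.0199
```

Emit:
{"method": "move_arm", "body": {
  "increments": [
    [[255,0.004,0.095,0,0,0,0.076],[255,0.004,0.095,0,0,0,0.076],[255,0.002,0,0,0,0,0.076],[255,0.002,0,0,0,0,0.076],[255,0,0,0,0,0,0.076],[255,0,0,0,0,0,0.076],[255,0,0,0,0,0,0],[255,0,0,0,0,0,0],[255,0,0,0,0,0,0]]
  ]
}}

```text
time_s: 19.08
position: [0.5118, 0.1759, 0.2837]
tool_rot: [0.66, -0.66, -0.253, 0.254]
force: [0.0, 0.2, -0.4]
width: 0.0198
```

```bash
python3 -c "
from h import *
s,R=st()
c=cam('side');crop(c['image'],322,364,275,317,14,'s25.png');crop(c['image'],290,370,80,200,5,'s26.png');c2=cam('top');crop(c2['image'],400,460,155,215,9,'t25.png')"
```

```text
t 19.08 pos [0.5118 0.1759 0.2837] grasp [0.5117 0.1759 0.2297] down [-1.2e-03 -2.0e-04 -1.0e+00] jawyaw 42.03 F [ 0.03  0.21 -0.36] M [-0.029  0.003  0.027] w 0.0198 q [ 0.132  0.471 -0.71   1.816  0.361  0.989  0.008]
```

View pics/s25.png

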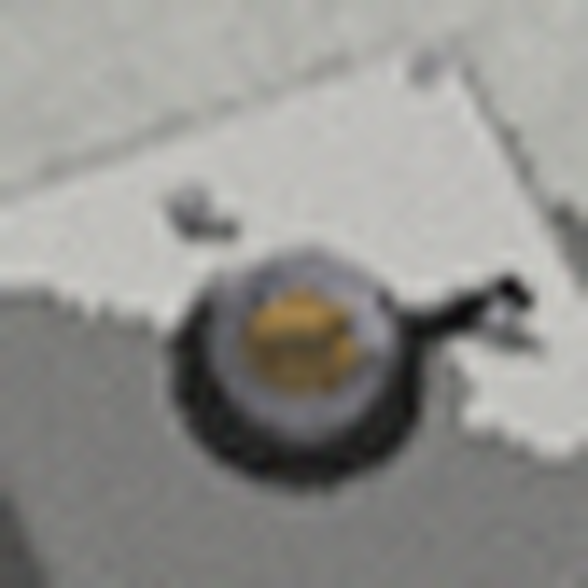

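View pics/t25.png

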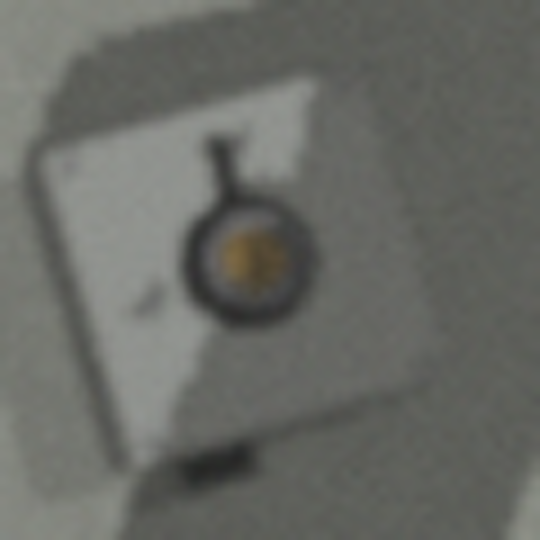

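View pics/s26.png

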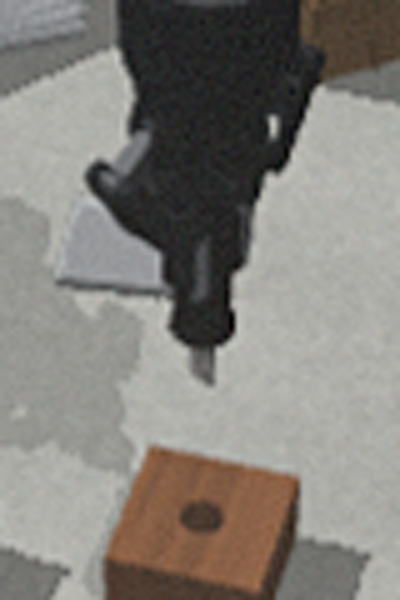

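Emit:
{"method": "move_arm", "body": {
  "increments": [
    [[255,0.003,0.002,0,0,0,0.006],[255,0,0,-0.06,0,0,0],[255,0,0,-0.06,0,0,0],[255,0,0,-0.06,0,0,0],[255,0,0,-0.06,0,0,0],[255,0,0,-0.06,0,0,0],[255,0,0,-0.04,0,0,0],[255,0,0,0,0,0,0],[255,0,0,0,0,0,0],[255,0,0,0,0,0,0]]
  ]
}}

```text
time_s: 20.02
position: [0.5134, 0.1769, 0.2001]
tool_rot: [-0.658, 0.658, 0.258, -0.257]
force: [0.1, -0.5, 0.0]
width: 0.0195
```

```bash
python3 -c "
from h import *
s,R=st()
c=cam('side');crop(c['image'],305,355,140,210,8,'s27.png')"
```

```text
t 20.02 pos [0.5134 0.1769 0.2001] grasp [0.5135 0.1769 0.1461] down [ 1.2e-03  5.0e-04 -1.0e+00] jawyaw 42.76 F [ 0.1  -0.49  0.03] M [ 0.041 -0.006 -0.046] w 0.0195 q [ 0.076  0.585 -0.646  1.876  0.466  0.834 -0.064]
```

View pics/s27.png

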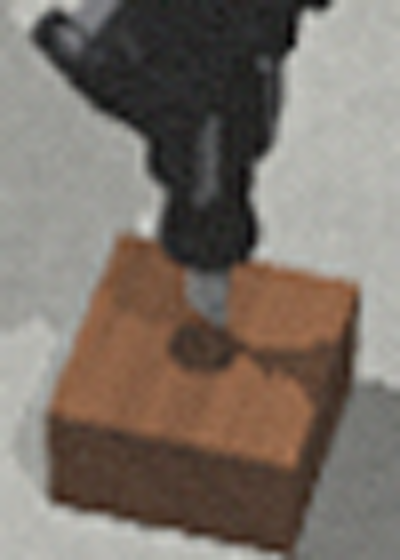

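Emit:
{"method": "move_arm", "body": {
  "increments": [
    [[255,-0.003,-0.002,0,0,0,0],[255,0,0,-0.02,0,0,0],[255,0,0,-0.02,0,0,0],[255,0,0,-0.02,0,0,0],[255,0,0,-0.02,0,0,0],[255,0,0,-0.02,0,0,0],[255,0,0,0,0,0,0]]
  ]
}}

```text
time_s: 20.65
position: [0.5116, 0.1757, 0.173]
tool_rot: [0.658, -0.658, -0.257, 0.259]
force: [-0.1, 0.4, 0.4]
width: 0.0194
```

```bash
python3 -c "
from h import *
s,R=st()
c=cam('side');crop(c['image'],305,355,140,210,8,'s28.png')"
```

```text
t 20.65 pos [0.5116 0.1757 0.173 ] grasp [0.5115 0.1757 0.119 ] down [-1.9e-03 -7.0e-04 -1.0e+00] jawyaw 42.77 F [-0.08  0.42  0.39] M [-0.03   0.01   0.036] w 0.0194 q [ 0.057  0.622 -0.62   1.893  0.499  0.787 -0.09 ]
```

View pics/s28.png

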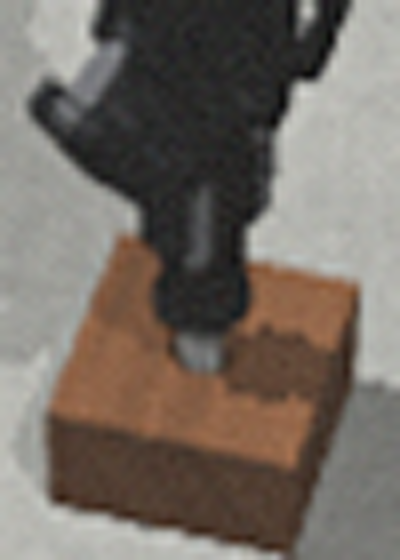

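Emit:
{"method": "move_arm", "body": {
  "increments": [
    [[255,0.003,0.002,0,0,0,0],[255,0,0,-0.02,0,0,0],[255,0,0,-0.02,0,0,0],[255,0,0,-0.02,0,0,0],[255,0,0,-0.016,0,0,0],[255,0,0,0,0,0,0],[255,0,0,0,0,0,0]]
  ]
}}

```text
time_s: 21.28
position: [0.5127, 0.1765, 0.1549]
tool_rot: [-0.658, 0.658, 0.258, -0.258]
force: [0.1, 1.2, -0.7]
width: 0.0199
```

Emit:
{"method": "move_arm", "body": {
  "increments": [
    [[255,0,0,-0.005,0,0,0],[255,0,0,0,0,0,0]]
  ]
}}

```text
time_s: 21.45
position: [0.513, 0.1766, 0.154]
tool_rot: [-0.658, 0.658, 0.258, -0.258]
force: [-0.1, 0.1, -1.1]
width: 0.0198
```

```bash
python3 -c "
from h import *
s,R=st()
c=cam('side');crop(c['image'],305,355,140,210,8,'s29.png')"
```

```text
t 21.45 pos [0.513  0.1766 0.154 ] grasp [0.513  0.1766 0.1   ] down [ 2.e-04  1.e-04 -1.e+00] jawyaw 42.76 F [-0.08  0.14 -1.13] M [ 0.053 -0.014 -0.013] w 0.0198 q [ 0.04   0.652 -0.6    1.898  0.525  0.752 -0.111]
```

View pics/s29.png

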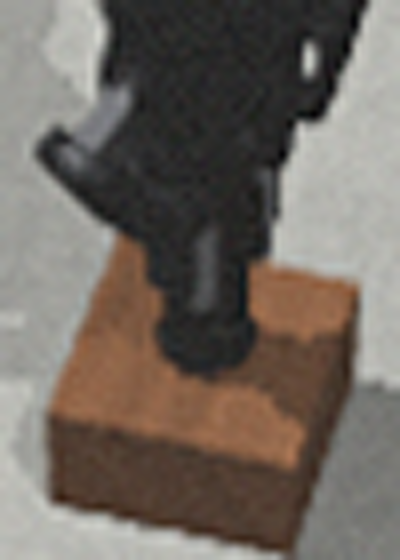

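Another ~3.5 mm in small steps to contact.

Emit:
{"method": "move_arm", "body": {
  "increments": [
    [[255,0,0,-0.005,0,0,0],[255,0,0,-0.004,0,0,0],[255,0,0,0,0,0,0]]
  ]
}}

```text
time_s: 21.75
position: [0.5129, 0.1765, 0.1516]
tool_rot: [-0.658, 0.658, 0.258, -0.258]
force: [-0.1, 0.3, -0.6]
width: 0.0195
```

Emit:
{"method": "move_arm", "body": {
  "increments": [
    [[255,0,0,-0.004,0,0,0],[255,0,0,0,0,0,0]]
  ]
}}

```text
time_s: 21.92
position: [0.5129, 0.1765, 0.1506]
tool_rot: [-0.658, 0.658, 0.258, -0.258]
force: [-0.4, -0.2, -0.3]
width: 0.0193
```

Emit:
{"method": "move_arm", "body": {
  "increments": [
    [[255,0,0,-0.002,0,0,0],[255,0,0,0,0,0,0]]
  ]
}}

```text
time_s: 22.08
position: [0.5129, 0.1765, 0.1502]
tool_rot: [-0.658, 0.658, 0.258, -0.258]
force: [0.1, -1.2, -1.1]
width: 0.0197
```

Emit:
{"method": "move_arm", "body": {
  "increments": [
    [[255,0,0,-0.003,0,0,0],[255,0,0,0,0,0,0]]
  ]
}}

```text
time_s: 22.25
position: [0.513, 0.1766, 0.1501]
tool_rot: [-0.658, 0.659, 0.258, -0.258]
force: [-2.8, -0.6, 6.4]
width: 0.0199
```

Emit:
{"method": "move_arm", "body": {
  "increments": [
    [[255,0,0,-0.002,0,0,0],[255,0,0,0,0,0,0]]
  ]
}}

```text
time_s: 22.42
position: [0.513, 0.1766, 0.1501]
tool_rot: [-0.658, 0.659, 0.258, -0.258]
force: [-3.1, -1.7, 11.5]
width: 0.0197
```

Emit:
{"method": "move_arm", "body": {
  "increments": [
    [[255,0,0,0.002,0,0,0],[200,0,0,0,0,0,0],[170,0,0,0,0,0,0],[120,0,0,0,0,0,0],[60,0,0,0,0,0,0],[0,0,0,0,0,0,0],[0,0,0,0,0,0,0],[0,0,0,0,0,0,0],[0,0,0,0,0,0,0],[0,0,0,0,0,0,0]]
  ]
}}

```text
time_s: 23.25
position: [0.513, 0.1765, 0.1495]
tool_rot: [-0.658, 0.658, 0.258, -0.258]
force: [0.4, -0.9, -0.3]
width: 0.0856
```

```bash
python3 -c "
from h import *
s,R=st()
c=cam('side');crop(c['image'],305,355,140,210,8,'s30.png')"
```

```text
t 23.25 pos [0.513  0.1765 0.1495] grasp [0.513  0.1765 0.0955] down [ 0. -0. -1.] jawyaw 42.76 F [ 0.37 -0.88 -0.32] M [ 0.002 -0.003 -0.006] w 0.0856 q [ 0.037  0.659 -0.595  1.9    0.531  0.744 -0.116]
```

View pics/s30.png

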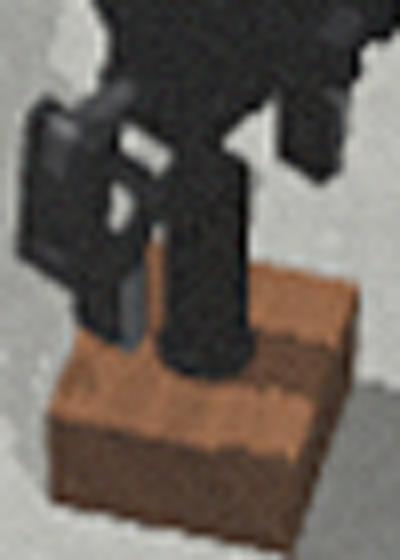

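Tool released, upright. Rise straight up and away.

Emit:
{"method": "move_arm", "body": {
  "increments": [
    [[0,0,0,0.03,0,0,0],[0,0,0,0.06,0,0,0],[0,0,0,0.08,0,0,0],[0,0,0,0.08,0,0,0],[0,0,0,0.08,0,0,0],[0,0,0,0.08,0,0,0],[0,0,0,0.08,0,0,0],[0,0,0,0.08,0,0,0],[0,0,0,0.04,0,0,0],[0,0,0,0,0,0,0]]
  ]
}}

```text
time_s: 24.13
position: [0.5139, 0.1772, 0.3045]
tool_rot: [-0.658, 0.659, 0.259, -0.256]
force: [1.0, 0.1, -0.8]
width: 0.0854
```

Emit:
{"method": "move_arm", "body": {
  "increments": [
    [[0,-0.03,0.1,0,0,0,0],[0,-0.03,0.1,0,0,0,0],[0,-0.03,0.1,0,0,0,0],[0,-0.03,0.1,0,0,0,0],[0,-0.03,0.1,0,0,0,0],[0,-0.03,0.1,0,0,0,0],[0,0,0,0,0,0,0],[0,0,0,0,0,0,0],[0,0,0,0,0,0,0],[0,0,0,0,0,0,0],[0,0,0,0,0,0,0]]
  ]
}}

```text
time_s: 25.05
position: [0.4686, 0.3252, 0.3016]
tool_rot: [-0.658, 0.659, 0.257, -0.257]
force: [0.0, 0.7, 0.5]
width: 0.0851
```

```bash
python3 -c "
from h import *
s,R=st()
c=cam('side');crop(c['image'],235,395,145,335,4,'s31.png');crop(c['image'],310,350,150,195,13,'s32.png');c2=cam('top');crop(c2['image'],260,460,130,270,4,'t31.png');crop(c2['image'],400,460,155,215,9,'t32.png')"
```

```text
t 25.05 pos [0.4686 0.3252 0.3016] grasp [0.4686 0.3251 0.2476] down [-2.e-04 -1.e-03 -1.e+00] jawyaw 42.64 F [0.04 0.65 0.48] M [-0.052  0.01   0.006] w 0.0851 q [-0.142  0.507 -0.735  1.724  0.383  1.06  -0.261]
```

View pics/s31.png

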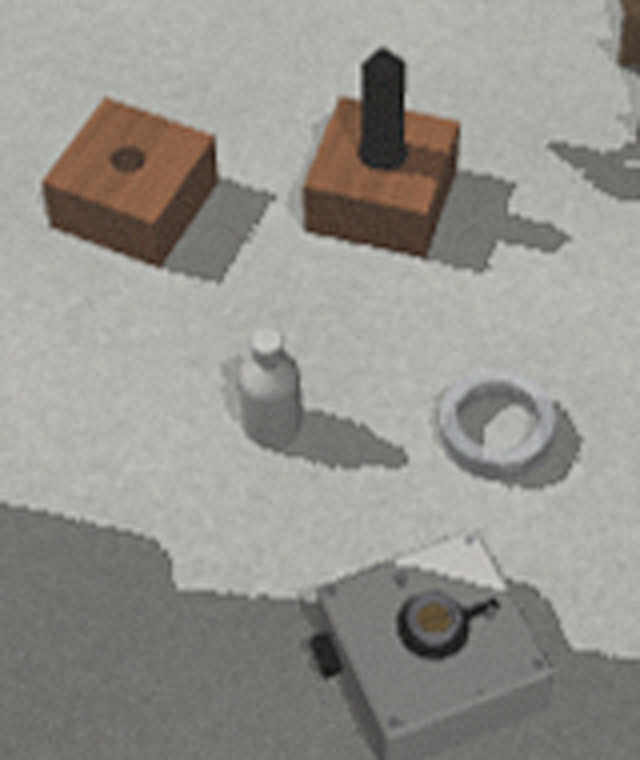

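View pics/s32.png

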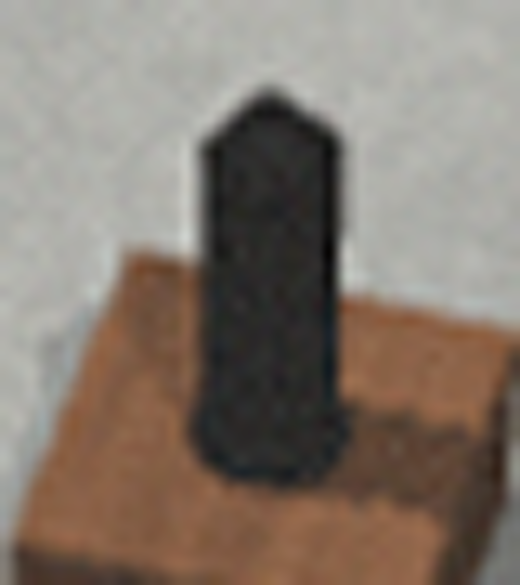

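View pics/t32.png

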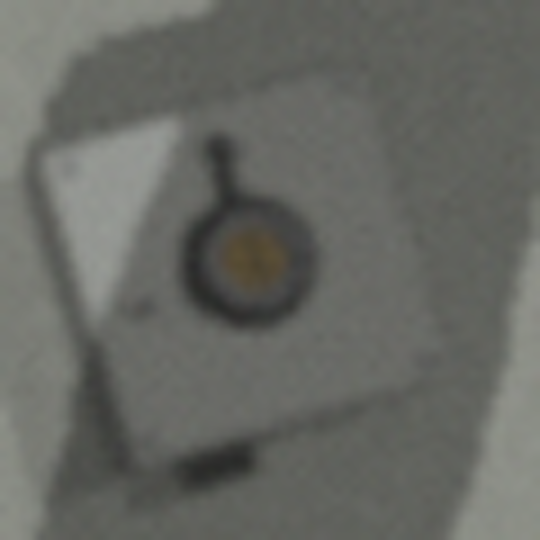

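```bash
python3 -c "
from h import *
print(arm.hand_in())"
```

```text
the job is handed in; nothing more can be done
None
```

The dimmer is turned fully up and the tool is back in its stand. I handed the job in at about 25 s; it reports no verdict.

**Turning:** I took the tool from the farther of the two stands and seated its blade in the trimmer slot. Contact came within about 0.3 mm of where the slot floor should be. I pressed with about 4–5 N and turned clockwise. The turning moment, about 0.04 N m on the way, rose to about 0.09 N m while the pointer stopped moving. I took that as the end stop, backed off to unload the twist, and lifted the tool out.

**Putting back:** I lowered the tool into its stand until the flange met the top, with about 11 N of contact force, then let go and moved clear.

**Last checks:**
- **Pointer:** it lies against the +x pin in both views, at about 16° in the world frame. I expected about 15°.
- **Tool:** it stands upright with its flange down on the block, and looks the same as in the first picture.
- **Glue, tape, tile:** the glue bottle and tape roll look unmoved in the last side view. The tile was outside that enlarged view, so I did not check it again; the arm never came near it.

**Disagreement:** the side camera put the tool's flange about 1 pixel (2–3 mm) higher than the arm's reported position. The slot floor and stand contact heights both matched the arm's position, so I took this as camera calibration error.

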